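# Pack the repair kit: stack the parts totes and clip in the tester pens

## Robot

A 6-joint arm with a two-finger parallel gripper is mounted at the origin on the work surface. World frame = base frame: x ahead of the robot, y to its left, z up, the work surface at z = 0. Lengths are in mm, angles in rad, forces in N, time in s.
With the tool pointing down it reaches from about 350 to 875 mm from the base axis. Payload 4.2 kg.
Tool frame: the origin (TCP) lies midway between the tips of the shut fingers; the grasp point (between the pads) lies 19 mm behind it; z points along the fingers, y is the line along which they close (so a half turn about z gives the same grasp; the last joint's range is limited). The gripper opens to 85 mm and grips with 20 to 120 N. Pads are 22 mm wide; open, the fingers measure 114 mm over their backs; the gripper's body (76 mm by 85 mm) begins 54 mm behind the grasp point. The pads swing forward as they close: fully open they stand 13 mm farther back than shut.
Start: joints at [-0.884, 0.385, 0.008, 0, -1.194, -0.259], TCP at [259.306, -568.647, 231.312] pointing down, gripper open.
Joint ranges: [-3.14, 3.14], [-1.21, 2.06], [-1.07, 1.41], [-3.16, 2.05], [-2.99, -0.16], [-3.1, 3.1]. Speed limits (rad/s): [2.79, 2.79, 3.14, 3.14, 3.14, 3.14].

## Interface

Orientations are given as a unit quaternion [x, y, z, w].
In Python, from bench import arm gives the robot as it stands.
- The arm moves only by the tool send_rows, never from a script. Its argument "targets" is a list of rows, each an object of numbers: "gripper": the gripper command: -1 is fully open, 1 is shut, values between are in proportion; "x", "y", "z": the shift along the tool's x, y, z in cm; "ax", "ay", "az": the turn, a rotation vector about the tool's x, y, z in degrees. A call has 1 to 5 rows; each row shifts and turns the commanded pose from where the row before left it, along the tool's axes as they then stand; what a row does not reach is not made up. A row lasts 1/12 s, in which the tool goes at most 41.7 mm and 7.16 degrees, less where a joint would pass 70% of its speed; a pose out of reach is approached as far as the arm can. A call is refused whole if a number of a shift passes 4.17 or a number of a turn 7.16, either way. A call with a gripper value outside its range is refused whole. The fingers move at their own pace and stop on an object; the grip force is fixed at half the most. Time passes only in rows, so rows that do not move let the fingers close. It gives the time, the measured TCP pose, the force, the opening and the grip force at its end, in the units of the state.
- arm.read_state(): the state, without advancing time (a new reading comes with each control period).
- arm.get_image(name): name is "side" or "top"; returns (picture, depth): 400x640x3 uint8, red, green, blue; 400x640 float32, mm along the optical axis (not along the pixel's ray), 0 where there is no reading.
- arm.camera_model(name): a dict with "fx", "fy", "cx", "cy" (pixels), "cam_to_world" (4x4, takes a point from camera to world coordinates). Camera axes: x right, y down, z forward; pixel columns grow to the right and rows downward; lengths in mm; the calibration is good to about 2 mm. A picture is of the moment at which its call begins. camera_model takes no time and is no camera call.
- arm.job_done(): hands the job in; it is judged then, once.
Trained networks look in the newest picture that a camera, given by its name, has taken for a name from the list of things; names that differ only in an ending like _2 or _b are one class to them, and where a whole thing is asked for, a point or a joint stands for the part that bears it (a point fixed in the world has none). Each returns a list of dicts, best first, with "score" (0 to 1); they miss things now and then, are a little off and sometimes report something else, mostly with a low value. They report only what shows in the picture. A call takes as long as a camera call. They do not tell look-alikes from the thing itself.
- arm.boxes_of(camera, thing): "rect" ([left, top, width, height] in pixels, round what is visible of it).
The state is a dict: "clock": time; "joints": joint angles; "joint_vel": joint speeds; "joint_efforts": joint torques, N m; "position": TCP position; "ee_rot": TCP orientation; "contact_force": force on the tool from outside, world axes, zero at the start; "wrist_torque": the same for the moment, N m; "gripper_width": finger opening in mm; "grasp_force": force on a finger pad.
Only numpy, scipy, OpenCV 4.12 (cv2) and the standard library are available. Lean on these libraries where they do the work, as an engineer would, in place of code of your own. Each camera call takes 0.05 s, during which the arm holds its last target. There are 200 camera calls.

## Task

Pack up this repair's kit: stack the red tote, which was dropped in the wrong way round and sits nested in the grey tote screwed to the bench, and all the loose totes, in any order, in one column on the grey tote, each turned so that its yellow end faces opposite to that of the tote below and it stands on it instead of nesting. Also press every tester pen down into the clip rack, one to a station, until both clips have snapped round it and it lies fully home. Leave the multimeter, the solder spool and the jar where they are.

Things in the scene. Friction and masses are not known exactly. Their poses are not given: they have to be found in the camera images.
- base_tote: grey stack-nest parts tote screwed to the bench, 142 x 58 x 50 mm high; origin at the centre of its underside, x along its length to its bright yellow +x end, z up. All totes share this shape: a vertical rim band 142 x 58 mm from 22 to 50 mm up (grip it across the 58 mm) over a narrower foot 130 x 47 mm (0 to 22 mm). Inside the rim, off-centre, are four shelves 5 mm below it
- base_tote_end (a point): middle of the top edge of base_tote's yellow end: 71 mm along x, 50 mm up. A tote turned end for end from the one below stands on its shelves, 45 mm above it (origin to origin), the foot 5 mm inside the rim with 2.5 mm play all round. Facing the same way, recesses in its foot pass the shelves and it nests only 28 mm above
- tote_a: loose blue parts tote, same shape as base_tote (142 x 58 x 50 mm), 0.17 to 0.36 kg, maybe absent; origin at the centre of its underside, x along its length to its yellow +x end, z up
- tote_a_end (a point): middle of the top edge of tote_a's yellow end wall: 71 mm along its x, 50 mm above its underside
- tote_b: loose green parts tote, same shape as base_tote (142 x 58 x 50 mm), 0.17 to 0.36 kg, maybe absent; origin at the centre of its underside, x along its length to its yellow +x end, z up
- tote_b_end (a point): middle of the top edge of tote_b's yellow end wall: 71 mm along its x, 50 mm above its underside
- tote_c: loose black parts tote, same shape as base_tote (142 x 58 x 50 mm), 0.17 to 0.36 kg, maybe absent; origin at the centre of its underside, x along its length to its yellow +x end, z up
- tote_c_end (a point): middle of the top edge of tote_c's yellow end wall: 71 mm along its x, 50 mm above its underside
- tote_d: red parts tote, same shape as base_tote (142 x 58 x 50 mm), 0.17 to 0.36 kg, always there; it starts nested in base_tote, facing the same way, origin 28 mm above the base's, and lifts straight out. Grip it near its rim: below 22 mm the fingers would also take the base. Origin at the centre of its underside, x to its yellow end, z up
- tote_d_end (a point): middle of the top edge of tote_d's yellow end wall: 71 mm along its x, 50 mm above its underside
- pen_a: yellow cordless tester pen, 45 g, maybe absent: round body 18 mm in diameter, 116 mm long, plus a thin 6 mm tip at its +x end; a black square rubber grip 20 x 20 mm, 34 mm long, round its middle keeps it from rolling. Origin at its centre on the axis, 10 mm above the bench when lying; x along the pen. In the rack either end may point either way
- pen_b: orange cordless tester pen, 45 g, maybe absent: round body 18 mm in diameter, 116 mm long, plus a thin 6 mm tip at its +x end; a black square rubber grip 20 x 20 mm, 34 mm long, round its middle keeps it from rolling. Origin at its centre on the axis, 10 mm above the bench when lying; x along the pen. In the rack either end may point either way
- pen_c: white cordless tester pen, 45 g, maybe absent: round body 18 mm in diameter, 116 mm long, plus a thin 6 mm tip at its +x end; a black square rubber grip 20 x 20 mm, 34 mm long, round its middle keeps it from rolling. Origin at its centre on the axis, 10 mm above the bench when lying; x along the pen. In the rack either end may point either way
- rack: clip rack fixed to the bench: grey plate 92 x 190 x 8 mm, three stations 62 mm apart along y; origin at the centre of its underside, z up. Pens lie along its x. Each station has two clips, 10 mm wide, 38 mm either side of its middle along x: steel spring fingers with orange beads and flared tips (64 mm above the bench). Hold the pen by its square grip: fingers go between the clips
- clip0 (a point): station at the -y end of the rack: where a pen's origin lies when home, 44 mm above the bench; axes as the rack's. The beads leave a 14 mm gap: press the pen straight down (5 to 20 N) until both clips snap over it and it lies on the posts. Unsnapped on the beads it is about 13 mm too high
- clip1 (a point): station at the middle of the rack: where a pen's origin lies when home, 44 mm above the bench; axes as the rack's. The beads leave a 14 mm gap: press the pen straight down (5 to 20 N) until both clips snap over it and it lies on the posts. Unsnapped on the beads it is about 13 mm too high
- clip2 (a point): station at the +y end of the rack: where a pen's origin lies when home, 44 mm above the bench; axes as the rack's. The beads leave a 14 mm gap: press the pen straight down (5 to 20 N) until both clips snap over it and it lies on the posts. Unsnapped on the beads it is about 13 mm too high
- meter: bystander: orange multimeter lying flat, 75 x 150 x 43 mm; origin under its centre
- spool: bystander: metal solder spool, 54 mm diameter, 40 mm high; origin under its centre
- jar: bystander: amber glass screw jar, 48 mm diameter, 60 mm high; origin under its centre
Mind the look-alikes: they are no part of the job. There is more than one size of the tote_d; the job needs the smaller. Leave any pink look-alike of the rack alone.

How it is judged (in metres and radians):
At the end, for the whole second after the job is handed in: Totes at rest in one column on the base: within 14 mm of it sideways, level (0.06 rad), parallel (0.17 rad), 45, 90, 135 or 180 mm (+-8) above it, yellow ends alternating. Pens at rest in rack stations: within 4 mm across and in height, 12 mm along, parallel to the rack's x (0.08 rad) (horizontal distance between each of tote_a, tote_b, tote_c, tote_d and base_tote below 0.014 m and angle between each of tote_a, tote_b, tote_c, tote_d's own z axis and vertical below 0.06 rad and angle between the x axis of each of tote_a, tote_b, tote_c, tote_d and the x axis of base_tote, either way round below 0.17 rad and linear speed of each of tote_a, tote_b, tote_c, tote_d, pen_a, pen_b, pen_c below 0.02 m/s and ((z of tote_a in the frame of base_tote between 0.037 and 0.053 m and x of tote_a_end in the frame of base_tote below -0.05 m) or (z of tote_a in the frame of base_tote between 0.082 and 0.098 m and x of tote_a_end in the frame of base_tote above 0.05 m) or (z of tote_a in the frame of base_tote between 0.127 and 0.143 m and x of tote_a_end in the frame of base_tote below -0.05 m) or (z of tote_a in the frame of base_tote between 0.172 and 0.188 m and x of tote_a_end in the frame of base_tote above 0.05 m)) and ((z of tote_b in the frame of base_tote between 0.037 and 0.053 m and x of tote_b_end in the frame of base_tote below -0.05 m) or (z of tote_b in the frame of base_tote between 0.082 and 0.098 m and x of tote_b_end in the frame of base_tote above 0.05 m) or (z of tote_b in the frame of base_tote between 0.127 and 0.143 m and x of tote_b_end in the frame of base_tote below -0.05 m) or (z of tote_b in the frame of base_tote between 0.172 and 0.188 m and x of tote_b_end in the frame of base_tote above 0.05 m)) and ((z of tote_c in the frame of base_tote between 0.037 and 0.053 m and x of tote_c_end in the frame of base_tote below -0.05 m) or (z of tote_c in the frame of base_tote between 0.082 and 0.098 m and x of tote_c_end in the frame of base_tote above 0.05 m) or (z of tote_c in the frame of base_tote between 0.127 and 0.143 m and x of tote_c_end in the frame of base_tote below -0.05 m) or (z of tote_c in the frame of base_tote between 0.172 and 0.188 m and x of tote_c_end in the frame of base_tote above 0.05 m)) and ((z of tote_d in the frame of base_tote between 0.037 and 0.053 m and x of tote_d_end in the frame of base_tote below -0.05 m) or (z of tote_d in the frame of base_tote between 0.082 and 0.098 m and x of tote_d_end in the frame of base_tote above 0.05 m) or (z of tote_d in the frame of base_tote between 0.127 and 0.143 m and x of tote_d_end in the frame of base_tote below -0.05 m) or (z of tote_d in the frame of base_tote between 0.172 and 0.188 m and x of tote_d_end in the frame of base_tote above 0.05 m)) and angle between the x axis of each of pen_a, pen_b, pen_c and the x axis of rack, either way round below 0.08 rad and ((x of pen_a in the frame of clip0 between -0.012 and 0.012 m and y of pen_a in the frame of clip0 between -0.004 and 0.004 m and z of pen_a in the frame of clip0 between -0.004 and 0.004 m) or (x of pen_a in the frame of clip1 between -0.012 and 0.012 m and y of pen_a in the frame of clip1 between -0.004 and 0.004 m and z of pen_a in the frame of clip1 between -0.004 and 0.004 m) or (x of pen_a in the frame of clip2 between -0.012 and 0.012 m and y of pen_a in the frame of clip2 between -0.004 and 0.004 m and z of pen_a in the frame of clip2 between -0.004 and 0.004 m)) and ((x of pen_b in the frame of clip0 between -0.012 and 0.012 m and y of pen_b in the frame of clip0 between -0.004 and 0.004 m and z of pen_b in the frame of clip0 between -0.004 and 0.004 m) or (x of pen_b in the frame of clip1 between -0.012 and 0.012 m and y of pen_b in the frame of clip1 between -0.004 and 0.004 m and z of pen_b in the frame of clip1 between -0.004 and 0.004 m) or (x of pen_b in the frame of clip2 between -0.012 and 0.012 m and y of pen_b in the frame of clip2 between -0.004 and 0.004 m and z of pen_b in the frame of clip2 between -0.004 and 0.004 m)) and ((x of pen_c in the frame of clip0 between -0.012 and 0.012 m and y of pen_c in the frame of clip0 between -0.004 and 0.004 m and z of pen_c in the frame of clip0 between -0.004 and 0.004 m) or (x of pen_c in the frame of clip1 between -0.012 and 0.012 m and y of pen_c in the frame of clip1 between -0.004 and 0.004 m and z of pen_c in the frame of clip1 between -0.004 and 0.004 m) or (x of pen_c in the frame of clip2 between -0.012 and 0.012 m and y of pen_c in the frame of clip2 between -0.004 and 0.004 m and z of pen_c in the frame of clip2 between -0.004 and 0.004 m))); the robot touches nothing.
It fails at once if the multimeter is moved more than 30 mm (distance of meter from where it was at the start of the episode above 0.03 m).
It fails at once if the solder spool is moved more than 30 mm (distance of spool from where it was at the start of the episode above 0.03 m).
It fails at once if the jar is moved more than 30 mm (distance of jar from where it was at the start of the episode above 0.03 m).
Of tote_a, tote_b, tote_c only 2 to 3 are there at a start; the rules pass over those that are not, and their reading is None.
Of pen_a, pen_b, pen_c only 2 to 3 are there at a start; the rules pass over those that are not, and their reading is None.
At some moment in a run one of tote_a, tote_b, tote_c, pen_a, pen_b, pen_c may be knocked a few centimetres aside while the robot is not near it.
Once in a run the grip may slacken for a moment while it holds something.
It also fails if it takes over 210 s, if anything falls off the work surface, if the arm or the gripper's body presses on something with over 40 N, if the wrist force passes 120 N, or if a joint passes its speed limit or range.

## Working session

There is one attempt and no reset: what is moved stays moved. The work goes in short steps, Python scripts to look and compute and a tool call to move; the robot and the scene stay as the last step left them, time stands still between calls to the robot, and variables do not carry over. Pictures are saved under pics/ and viewed, at most 14 in all, crops included, and the job is handed in when it is done.

Besides the shell and the picture viewer there is one more tool, called as name(argument=value, ...), one argument or row to a line, values as JSON. send_rows: Moves the arm, as the interface text tells. Its arguments: {"type":"object","properties":{"targets":{"type":"array"}},"required":["targets"]}

```bash
ls; mkdir -p pics; cat > h.py <<'E'
from bench import arm
import numpy as np, cv2
def grab(n,save=None):
    im,d=arm.get_image(n)
    if save: cv2.imwrite(f'pics/{save}.png',im[:,:,::-1])
    return im,d,arm.camera_model(n)
def pts(d,m):
    v,u=np.mgrid[:d.shape[0],:d.shape[1]]
    P=np.stack([(u-m['cx'])/m['fx']*d,(v-m['cy'])/m['fy']*d,d,np.ones_like(d)],-1)
    return (P@np.array(m['cam_to_world']).T)[...,:3]
E
python3 - <<'E'
from h import *
for n in('top','side'):
    im,d,m=grab(n,n+'0'); P=pts(d,m); np.savez(f'{n}0.npz',im=im,d=d,P=P)
    print(n,np.round(m['cam_to_world'],2).tolist(),m['fx'])
    for t in('base_tote','tote_a','tote_b','tote_c','tote_d','pen_a','pen_b','pen_c','rack','meter','spool','jar'):
        print(t,[(round(r['score'],2),[int(x) for x in r['rect']]) for r in arm.boxes_of(n,t)[:4]])
print(arm.read_state())
E
```

```text
pics
top [[0.0, -0.99, 0.12, 460.8], [-1.0, 0.0, 0.02, -60.04], [-0.02, -0.12, -0.99, 1176.82], [0.0, 0.0, 0.0, 1.0]] 400.77257564366266
base_tote [(0.48, [154, 212, 37, 49])]
tote_a [(0.85, [289, 179, 35, 55]), (0.76, [158, 213, 36, 50]), (0.72, [163, 127, 74, 46]), (0.66, [208, 235, 41, 51])]
tote_b [(0.85, [289, 179, 35, 55]), (0.76, [158, 213, 36, 50]), (0.72, [163, 127, 74, 46]), (0.66, [208, 235, 41, 51])]
tote_c [(0.85, [289, 179, 35, 55]), (0.76, [158, 213, 36, 50]), (0.72, [163, 127, 74, 46]), (0.66, [208, 235, 41, 51])]
tote_d [(0.85, [289, 179, 35, 55]), (0.76, [158, 213, 36, 50]), (0.72, [163, 127, 74, 46]), (0.66, [208, 235, 41, 51])]
pen_a [(0.73, [393, 241, 14, 40]), (0.51, [425, 243, 9, 39])]
pen_b [(0.73, [393, 241, 14, 40]), (0.51, [425, 243, 9, 39])]
pen_c [(0.73, [393, 241, 14, 40]), (0.51, [425, 243, 9, 39])]
rack [(0.66, [369, 189, 71, 48]), (0.58, [460, 186, 70, 39])]
meter [(0.61, [281, 137, 47, 32])]
spool [(0.6, [291, 256, 17, 17]), (0.35, [155, 213, 38, 52])]
jar [(0.69, [347, 151, 19, 17])]
side [[-0.98, -0.08, 0.18, 358.07], [-0.2, 0.5, -0.84, 1070.97], [
[... 1090 characters left out ...]
01,  3.84689464e-01,  7.92947593e-03, -7.04283634e-06,
       -1.19405340e+00, -2.58596207e-01]), 'joint_vel': array([ 8.92348860e-04, -3.41534220e-03, -1.39351125e-03,  8.10136926e-04,
       -1.07863001e-03, -7.34923340e-05]), 'joint_efforts': array([-2.45659940e-04, -3.92095470e+01,  1.88618177e+01,  4.19104993e+00,
       -3.28031101e-04,  6.77230219e-06]), 'position': array([ 259.31196645, -568.63996834,  231.3289564 ]), 'ee_rot': array([-2.12277236e-01,  9.77209484e-01,  9.08822883e-06, -9.67792672e-07]), 'contact_force': array([ 0.37740487, -0.50869784, -0.21516486]), 'wrist_torque': array([ 0.06800385,  0.00675505, -0.02398474]), 'grasp_force': 0.0, 'gripper_width': 85.5199067624761}
```

View pics/top0.png

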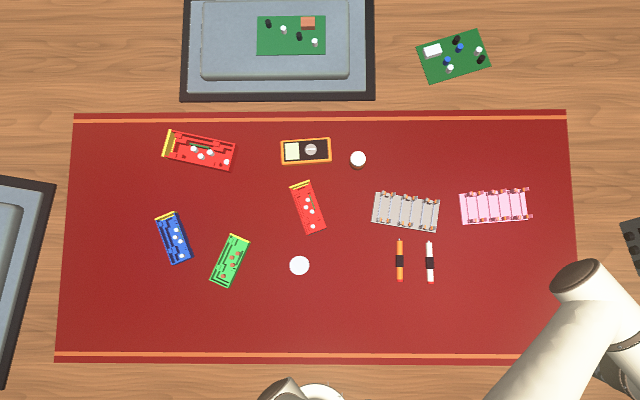

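View pics/side0.png

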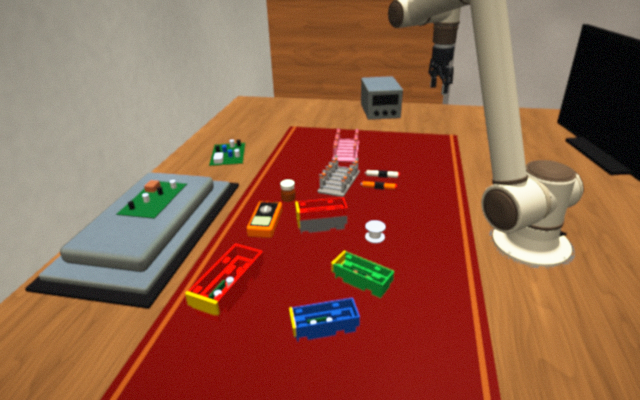

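```bash
cat >> h.py <<'E'
def fit(P,box,zlo,zhi,sel=None):
    l,t,w,h=box; s=np.s_[t:t+h,l:l+w]; Q=P[s].reshape(-1,3)
    k=(Q[:,2]>zlo)&(Q[:,2]<zhi)
    if sel is not None: k&=sel[s].ravel()
    Q=Q[k]; lab=None
    c,(a,b),th=cv2.minAreaRect(Q[:,:2].astype(np.float32))
    if a<b: a,b,th=b,a,th+90
    return np.round([*c,a,b,th],1),len(Q),round(float(np.median(Q[:,2])),1),Q
E
python3 - <<'E'
from h import *
for n in('top','side'):
    z=np.load(n+'0.npz'); im,P=z['im'].astype(int),z['P']
    R,G,B=im[...,0],im[...,1],im[...,2]
    yel=(R>130)&(G>110)&(B<90)
    bx={'top':dict(red=(283,172,48,70),blue=(148,204,52,68),green=(200,226,56,68),bigred=(155,122,90,56),rack=(365,180,80,56),orange=(391,234,16,52),white=(422,236,16,50)),
        'side':dict(red=(290,188,64,50),blue=(284,290,80,54),green=(326,244,74,56),bigred=(180,240,90,80),rack=(314,150,46,50),orange=(356,176,44,16),white=(360,165,44,13))}[n]
    for k,b in bx.items():
        lo,hi={'red':(68,90),'rack':(2,14),'orange':(6,30),'white':(6,30)}.get(k,(42,60))
        r=fit(P,b,lo,hi); print(n,k,*r[:3])
        s=np.s_[b[1]:b[1]+b[3],b[0]:b[0]+b[2]]
        y=yel[s]&(P[s][...,2]>lo)
        if y.sum()>3 and k not in('rack','orange','white'): print('   yellow',np.round(P[s][y].mean(0),1))
    print('table z',np.median(P[300:320,150:250,2]))
z=np.load('top0.npz')['im']; s=np.load('side0.npz')['im']
a=cv2.resize(z[175:290,280:445],None,fx=4,fy=4,interpolation=cv2.INTER_CUBIC)
cv2.imwrite('pics/crop1.png',a[:,:,::-1])
E
```

```text
top red [587.7  17.6 142.7  57.9  19.9] 265 77.1
   yellow [649.5  41.1  75.2]
top blue [504.3 402.  143.3  61.2  23. ] 335 48.2
   yellow [566.5 425.4  47.5]
top green [441.1 239.5 142.3  59.6 156.1] 307 48.5
   yellow [504.  207.5  45.5]
top bigred [752.2 330.5 197.5  79.4  77.3] 268 51.9
   yellow [771.  417.3  67.2]
top rack [ 593.3 -262.6  233.9  163.    89.8] 2373 7.0
top orange [ 446.8 -238.9  134.1   41.6   11.4] 290 18.5
top white [ 438.3 -331.9  127.    33.1  175.9] 301 18.3
table z 0.8920271505288611
side red [586.1  19.9 142.6  67.   20.5] 366 73.9
   yellow [649.7  45.5  76.3]
side blue [502.5 403.5 143.   63.9  22.8] 617 47.5
   yellow [566.2 431.1  49.1]
side green [456.6 283.  152.  144.3  67.1] 483 47.2
   yellow [501.1 216.1  48.4]
side bigred [751.6 335.2 200.1  83.9  76.8] 832 52.0
   yellow [766.6 438.1  69.7]
side rack [ 605.3 -327.8  370.1  176.7   97.1] 623 7.0
side orange [ 437.8 -273.4  119.3   96.   178.1] 181 14.6
side white [ 434.2 -323.4  120.1   25.8  179.8] 159 14.4
table z 0.7019809996411936
```

View pics/crop1.png

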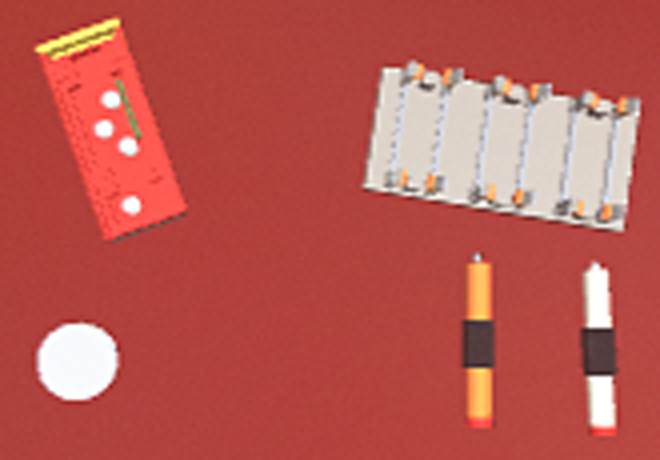

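The crop shows the nested red tote (308,207) with a sliver of grey below its end, the grey rack (405,212), orange (399,260) and white (429,261) pens. Red candidates: (308,207) measures 142x58 and is the one; (200,150) is 197x79, the look-alike. Racks: grey (405,212) yes, pink (494,206) no.

```bash
python3 - <<'E'
from h import *
for n in('top','side'):
    z=np.load(n+'0.npz'); im,P=z['im'].astype(int),z['P']
    hsv=cv2.cvtColor(z['im'],cv2.COLOR_RGB2HSV).astype(int); S,V=hsv[...,1],hsv[...,2]
    b=dict(top=((365,180,80,60),(385,232,24,56),(415,234,26,54)),side=((314,150,46,50),(352,176,50,18),(356,165,50,13)))[n]
    print(n,'rack',*fit(P,b[0],4,12,(S<60)&(V>100))[:3])
    r=fit(P,b[0],50,75)
    print(' tips',*r[:3])
    if n=='top':
        k=(r[3][:,2]>56); 
        Q=r[3][k]; 
        lab=cv2.partition(Q[:,:2].astype(np.float32).reshape(-1,1,2).tolist(),lambda a,b:0)[1] if 0 else None
        from scipy.cluster.hierarchy import fcluster,linkage
        L=fcluster(linkage(Q[:,:2]),9,'distance')
        for i in set(L): print('  cl',np.round(Q[L==i].mean(0),1),(L==i).sum())
    for nm,bb in zip(('orange','white'),b[1:]):
        blk=(V<90)&(S<130)
        k=((hsv[...,0]>8)&(hsv[...,0]<25)&(S>120)&(V>150)) if nm=='orange' else (S<60)&(V>130)
        print(' ',nm,'grip',*fit(P,bb,4,40,blk)[:3],'body',*fit(P,bb,4,40,k|blk)[:3])
E
```

```text
top rack [ 580.  -262.6  189.2   91.1   80.4] 1349 8.6
 tips [ 580.4 -262.4  161.1   86.4   80.2] 203 58.5
  cl [ 550.2 -210.4   61.1] 12
  cl [ 556.  -180.4   61.5] 11
  cl [ 530.3 -330.7   61.1] 15
  cl [ 534.8 -302.6   62.4] 8
  cl [ 540.4 -270.6   61.3] 11
  cl [ 545.3 -240.5   62.4] 8
  cl [ 631.3 -191.5   62.7] 8
  cl [ 604.7 -344.9   61. ] 12
  cl [ 609.9 -315.    61.9] 10
  cl [ 625.4 -223.1   62.2] 12
  cl [ 614.6 -283.6   61.9] 14
  cl [ 619.3 -254.4   61.4] 12
  orange grip [ 439.  -240.    31.5   17.   178.4] 83 20.2 body [ 440.9 -240.5  107.3   18.   178.4] 228 18.9
  white grip [ 433.6 -325.8   31.3   17.2    2.1] 84 20.6 body [ 438.2 -326.2  112.7   18.1    0.8] 245 18.7
side rack [ 578.1 -252.8  185.4   90.    79.2] 317 7.2
 tips [ 580.6 -183.4  326.1  106.3   88.3] 158 56.7
  orange grip [ 434.5 -270.4   90.7   24.    85. ] 42 15.5 body [ 440.4 -270.   108.7   89.2  179.9] 154 14.2
  white grip [ 471.6 -315.8  107.6   23.2    9.6] 45 15.6 body [ 455.3 -321.9  142.2   26.5    1.7] 132 14.7
```

send_rows(
  targets=[
    {"gripper":-1,"x":-3.0,"y":2.25,"z":1.1},
    {"gripper":-1,"x":-3.0,"y":2.25,"z":1.1},
    {"gripper":-1,"x":-3.0,"y":2.25,"z":1.1},
    {"gripper":-1,"x":-3.0,"y":2.25,"z":1.1},
    {"gripper":-1,"x":-3.0,"y":2.25,"z":1.1},
  ],
)

```text
$.targets[0]: bad value
```

send_rows(
  targets=[
    {"gripper":-1,"x":-3.0,"y":2.25,"z":1.1},
    {"gripper":-1,"x":-3.0,"y":2.25,"z":1.1},
    {"gripper":-1,"x":-3.0,"y":2.25,"z":1.1},
    {"gripper":-1,"x":-3.0,"y":2.25,"z":1.1},
    {"gripper":-1,"x":-3.0,"y":2.25,"z":1.1},
  ],
)

```text
$.targets[0]: bad value
```

send_rows(
  targets=[
    {"gripper":-0.3,"az":6.5},
    {"gripper":-0.3,"az":6.5},
    {"gripper":-0.3,"az":6.5},
    {"gripper":-0.3,"az":6.5},
    {"gripper":-0.3},
  ],
)

```text
$.targets[0]: bad value
```

```bash
cat >> h.py <<'E'
from scipy.spatial.transform import Rotation as Ro
def where():
    s=arm.read_state(); M=Ro.from_quat(s['ee_rot']).as_matrix()
    psi=np.degrees(np.arctan2(M[1,0],M[0,0]))
    print('t %.1f pos %s psi %.2f tilt %.2f j6 %.0f F %s w %.1f g %.1f'%(s['clock'],np.round(s['position'],1),psi,np.degrees(np.arccos(-M[2,2])),np.degrees(s['joints'][5]),np.round(s['contact_force'],1),s['gripper_width'],s['grasp_force']))
    return s['position'],psi,M
def to(X,Y,Z,psi):
    p,q,M=where(); t=M.T@(np.array([X,Y,Z])-p)/10
    a=-((psi-q+180)%360-180)
    print('to',(X,Y,Z,psi),'shift cm',np.round(t,2),'rows>=%.1f'%(np.linalg.norm(t)/4.0),'then az %.1f rows>=%.1f'%(a,abs(a)/7))
E
python3 - <<'E'
from h import *
to(439,-240,60,-181.6)
E
```

```text
t 1.3 pos [ 259.3 -568.6  231.3] psi -155.49 tilt 0.00 j6 -15 F [ 0.4 -0.5 -0.2] w 85.5 g 0.0
to (439, -240, 60, -181.6) shift cm [-29.98  22.45  17.13] rows>=10.3 then az 26.1 rows>=3.7
```

send_rows(
  targets=[
    {"gripper":-1,"x":-3.0,"y":2.25,"z":1.1,"ax":0,"ay":0,"az":0},
    {"gripper":-1,"x":-3.0,"y":2.25,"z":1.1,"ax":0,"ay":0,"az":0},
    {"gripper":-1,"x":-3.0,"y":2.25,"z":1.1,"ax":0,"ay":0,"az":0},
    {"gripper":-1,"x":-3.0,"y":2.25,"z":1.1,"ax":0,"ay":0,"az":0},
    {"gripper":-1,"x":-3.0,"y":2.25,"z":1.1,"ax":0,"ay":0,"az":0},
  ],
)

```text
clock: 1.72
position: [349.6, -402.7, 176.1]
ee_rot: [-0.212, 0.977, -0.0, 0.0]
contact_force: [0.4, -0.5, 0.1]
gripper_width: 84.9
grasp_force: 0.0
```

send_rows(
  targets=[
    {"gripper":-1,"x":-3.0,"y":2.25,"z":1.1,"ax":0,"ay":0,"az":0},
    {"gripper":-1,"x":-3.0,"y":2.25,"z":1.1,"ax":0,"ay":0,"az":0},
    {"gripper":-1,"x":-3.0,"y":2.25,"z":1.1,"ax":0,"ay":0,"az":0},
    {"gripper":-1,"x":-3.0,"y":2.25,"z":1.1,"ax":0,"ay":0,"az":0},
    {"gripper":-1,"x":-3.0,"y":2.25,"z":1.1,"ax":0,"ay":0,"az":0},
  ],
)

```text
clock: 2.13
position: [439.7, -237.8, 121.2]
ee_rot: [-0.212, 0.977, -0.0, 0.0]
contact_force: [0.7, -0.1, -0.4]
gripper_width: 85.5
grasp_force: 0.0
```

send_rows(
  targets=[
    {"gripper":-0.3,"x":0,"y":0,"z":0,"ax":0,"ay":0,"az":6.5},
    {"gripper":-0.3,"x":0,"y":0,"z":0,"ax":0,"ay":0,"az":6.5},
    {"gripper":-0.3,"x":0,"y":0,"z":0,"ax":0,"ay":0,"az":6.5},
    {"gripper":-0.3,"x":0,"y":0,"z":0,"ax":0,"ay":0,"az":6.5},
    {"gripper":-0.3,"x":0,"y":0,"z":0,"ax":0,"ay":0,"az":0},
  ],
)

```text
clock: 2.55
position: [439.2, -239.3, 121.4]
ee_rot: [0.014, 1.0, -0.0, 0.0]
contact_force: [-0.0, -0.6, -0.3]
gripper_width: 55.7
grasp_force: 0.0
```

```bash
python3 - <<'E'
from h import *
to(439,-240,60,-181.6)
E
```

```text
t 2.5 pos [ 439.2 -239.3  121.4] psi 178.43 tilt 0.02 j6 -82 F [-0.  -0.6 -0.3] w 55.7 g 0.0
to (439, -240, 60, -181.6) shift cm [ 0.02 -0.07  6.14] rows>=1.5 then az 0.0 rows>=0.0
```

send_rows(
  targets=[
    {"gripper":-0.3,"x":0,"y":-0.07,"z":3.7,"ax":0,"ay":0,"az":0},
    {"gripper":-0.3,"x":0,"y":0,"z":3.7,"ax":0,"ay":0,"az":0},
    {"gripper":-0.3,"x":0,"y":0,"z":3.7,"ax":0,"ay":0,"az":0},
    {"gripper":-0.3,"x":0,"y":0,"z":0.7,"ax":0,"ay":0,"az":0},
    {"gripper":-0.3,"x":0,"y":0,"z":0,"ax":0,"ay":0,"az":0},
  ],
)

```text
clock: 2.97
position: [437.2, -240.0, 1.3]
ee_rot: [0.012, 1.0, 0.0, -0.003]
contact_force: [0.9, -0.4, 0.0]
gripper_width: 55.3
grasp_force: 0.0
```

send_rows(
  targets=[
    {"gripper":1,"x":0,"y":0,"z":0,"ax":0,"ay":0,"az":0},
    {"gripper":1,"x":0,"y":0,"z":0,"ax":0,"ay":0,"az":0},
    {"gripper":1,"x":0,"y":0,"z":0,"ax":0,"ay":0,"az":0},
    {"gripper":1,"x":0,"y":0,"z":0,"ax":0,"ay":0,"az":0},
    {"gripper":1,"x":0,"y":0,"z":0,"ax":0,"ay":0,"az":0},
  ],
)

```text
clock: 3.38
position: [440.7, -240.6, 5.7]
ee_rot: [0.012, 1.0, -0.001, 0.002]
contact_force: [0.2, 1.7, 7.2]
gripper_width: 18.4
grasp_force: 60.8
```

send_rows(
  targets=[
    {"gripper":1,"x":0,"y":0,"z":0,"ax":0,"ay":0,"az":0},
    {"gripper":1,"x":0,"y":0,"z":0,"ax":0,"ay":0,"az":0},
    {"gripper":1,"x":0,"y":0,"z":-3,"ax":0,"ay":0,"az":0},
    {"gripper":1,"x":0,"y":0,"z":-4,"ax":0,"ay":0,"az":0},
    {"gripper":1,"x":0,"y":0,"z":-4,"ax":0,"ay":0,"az":0},
  ],
)

```text
clock: 3.8
position: [438.2, -240.0, 115.0]
ee_rot: [0.013, 1.0, 0.0, -0.001]
contact_force: [1.6, -0.6, -0.2]
gripper_width: 18.3
grasp_force: 60.0
```

```bash
python3 - <<'E'
from h import *
to(590.6,-201.3,114,-189.7)
im,d,m=grab('top','t1'); grab('side','s1')
a=im[120:340,330:500]; b=cv2.imread('pics/s1.png')[130:250,280:460]
c=np.zeros((480,800,3),np.uint8); a=cv2.resize(a,None,fx=2.1,fy=2.1); c[:a.shape[0],:a.shape[1]]=a[:,:,::-1]
b=cv2.resize(b,None,fx=2.4,fy=2.4); c[:b.shape[0],362:362+b.shape[1]]=b; cv2.imwrite('pics/c1.png',c)
E
```

```text
t 3.8 pos [ 438.2 -240.   115. ] psi 178.53 tilt 0.07 j6 -81 F [ 1.6 -0.6 -0.2] w 18.3 g 60.0
to (590.6, -201.3, 114, -189.7) shift cm [-15.14   4.26   0.09] rows>=3.9 then az 8.2 rows>=1.2
```

View pics/c1.png

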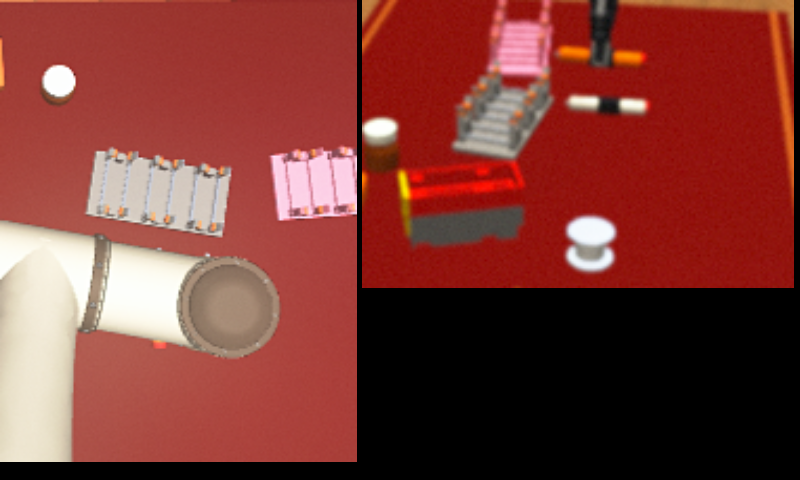

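send_rows(
  targets=[
    {"gripper":1,"x":-3.03,"y":0.85,"z":0,"ax":0,"ay":0,"az":0},
    {"gripper":1,"x":-3.03,"y":0.85,"z":0,"ax":0,"ay":0,"az":0},
    {"gripper":1,"x":-3.03,"y":0.85,"z":0,"ax":0,"ay":0,"az":0},
    {"gripper":1,"x":-3.03,"y":0.85,"z":0,"ax":0,"ay":0,"az":0},
    {"gripper":1,"x":-3.03,"y":0.85,"z":0,"ax":0,"ay":0,"az":0},
  ],
)

```text
clock: 4.32
position: [592.7, -201.1, 114.1]
ee_rot: [0.013, 1.0, 0.0, 0.001]
contact_force: [-0.4, -0.3, -1.0]
gripper_width: 18.2
grasp_force: 60.0
```

send_rows(
  targets=[
    {"gripper":1,"x":0,"y":0,"z":0,"ax":0,"ay":0,"az":4.1},
    {"gripper":1,"x":0,"y":0,"z":0,"ax":0,"ay":0,"az":4.1},
    {"gripper":1,"x":0,"y":0,"z":0,"ax":0,"ay":0,"az":0},
    {"gripper":1,"x":0,"y":0,"z":0,"ax":0,"ay":0,"az":0},
  ],
)

```text
clock: 4.65
position: [591.3, -201.5, 113.6]
ee_rot: [0.083, 0.997, 0.0, 0.0]
contact_force: [0.7, -0.0, -0.7]
gripper_width: 18.4
grasp_force: 60.0
```

```bash
python3 - <<'E'
from h import *
to(590.6,-201.3,64,-189.7)
E
```

```text
t 4.7 pos [ 591.3 -201.5  113.6] psi 170.42 tilt 0.03 j6 -96 F [ 0.7 -0.  -0.7] w 18.4 g 60.0
to (590.6, -201.3, 64, -189.7) shift cm [0.07 0.01 4.96] rows>=1.2 then az 0.1 rows>=0.0
```

Down to the beads, then press stepwise.

send_rows(
  targets=[
    {"gripper":1,"x":0.07,"y":0,"z":2.5,"ax":0,"ay":0,"az":0},
    {"gripper":1,"x":0,"y":0,"z":2.5,"ax":0,"ay":0,"az":0},
    {"gripper":1,"x":0,"y":0,"z":0,"ax":0,"ay":0,"az":0},
    {"gripper":1,"x":0,"y":0,"z":0.5,"ax":0,"ay":0,"az":0},
    {"gripper":1,"x":0,"y":0,"z":0,"ax":0,"ay":0,"az":0},
  ],
)

```text
clock: 5.07
position: [591.0, -201.7, 58.8]
ee_rot: [0.084, 0.996, -0.0, 0.0]
contact_force: [-0.2, -0.7, -0.3]
gripper_width: 18.5
grasp_force: 60.0
```

send_rows(
  targets=[
    {"gripper":1,"x":0,"y":0,"z":0.3,"ax":0,"ay":0,"az":0},
    {"gripper":1,"x":0,"y":0,"z":0.3,"ax":0,"ay":0,"az":0},
    {"gripper":1,"x":0,"y":0,"z":0,"ax":0,"ay":0,"az":0},
  ],
)

```text
clock: 5.32
position: [591.6, -201.5, 53.1]
ee_rot: [0.084, 0.996, 0.0, 0.001]
contact_force: [0.7, 1.9, -0.1]
gripper_width: 18.3
grasp_force: 60.1
```

send_rows(
  targets=[
    {"gripper":1,"x":0,"y":0,"z":0.3,"ax":0,"ay":0,"az":0},
    {"gripper":1,"x":0,"y":0,"z":0.3,"ax":0,"ay":0,"az":0},
    {"gripper":1,"x":0,"y":0,"z":0,"ax":0,"ay":0,"az":0},
  ],
)

```text
clock: 5.57
position: [592.4, -201.5, 48.4]
ee_rot: [0.084, 0.996, -0.0, 0.002]
contact_force: [-1.1, 2.1, 6.7]
gripper_width: 18.3
grasp_force: 60.8
```

send_rows(
  targets=[
    {"gripper":1,"x":0,"y":0,"z":0.2,"ax":0,"ay":0,"az":0},
    {"gripper":1,"x":0,"y":0,"z":0.2,"ax":0,"ay":0,"az":0},
    {"gripper":1,"x":0,"y":0,"z":0,"ax":0,"ay":0,"az":0},
  ],
)

```text
clock: 5.82
position: [592.7, -201.5, 44.3]
ee_rot: [0.084, 0.996, -0.0, 0.002]
contact_force: [1.2, 1.5, 4.9]
gripper_width: 18.8
grasp_force: 60.8
```

send_rows(
  targets=[
    {"gripper":1,"x":0,"y":0,"z":0.2,"ax":0,"ay":0,"az":0},
    {"gripper":1,"x":0,"y":0,"z":0.2,"ax":0,"ay":0,"az":0},
    {"gripper":1,"x":0,"y":0,"z":0,"ax":0,"ay":0,"az":0},
  ],
)

```text
clock: 6.07
position: [592.3, -201.4, 39.6]
ee_rot: [0.084, 0.996, -0.0, 0.002]
contact_force: [1.1, 1.5, 5.1]
gripper_width: 18.4
grasp_force: 60.7
```

send_rows(
  targets=[
    {"gripper":1,"x":0,"y":0,"z":0.2,"ax":0,"ay":0,"az":0},
    {"gripper":1,"x":0,"y":0,"z":0,"ax":0,"ay":0,"az":0},
    {"gripper":1,"x":0,"y":0,"z":0,"ax":0,"ay":0,"az":0},
  ],
)

```text
clock: 6.32
position: [592.3, -201.4, 39.5]
ee_rot: [0.084, 0.996, -0.0, 0.002]
contact_force: [-1.9, 4.1, 14.2]
gripper_width: 18.4
grasp_force: 61.9
```

send_rows(
  targets=[
    {"gripper":0.2,"x":0,"y":0,"z":-0.1,"ax":0,"ay":0,"az":0},
    {"gripper":0.2,"x":0,"y":0,"z":0,"ax":0,"ay":0,"az":0},
    {"gripper":0.2,"x":0,"y":0,"z":0,"ax":0,"ay":0,"az":0},
    {"gripper":0.2,"x":0,"y":0,"z":-1,"ax":0,"ay":0,"az":0},
    {"gripper":0.2,"x":0,"y":0,"z":-3.5,"ax":0,"ay":0,"az":0},
  ],
)

```text
clock: 6.73
position: [586.3, -200.9, 76.9]
ee_rot: [0.085, 0.996, 0.001, -0.007]
contact_force: [0.6, -0.3, -0.7]
gripper_width: 34.4
grasp_force: 0.0
```

send_rows(
  targets=[
    {"gripper":0.2,"x":0,"y":0,"z":-3.5,"ax":0,"ay":0,"az":0},
    {"gripper":-0.3,"x":0,"y":0,"z":0,"ax":0,"ay":0,"az":0},
    {"gripper":-0.3,"x":0,"y":0,"z":0,"ax":0,"ay":0,"az":0},
  ],
)

```text
clock: 6.98
position: [592.2, -201.8, 120.3]
ee_rot: [0.084, 0.996, -0.0, 0.003]
contact_force: [-0.1, -0.4, -0.1]
gripper_width: 55.1
grasp_force: 0.0
```

```bash
python3 - <<'E'
from h import *
to(434.5,-326,100,-178)
im,d,m=grab('side','s2'); P=pts(d,m)
hsv=cv2.cvtColor(im,cv2.COLOR_RGB2HSV).astype(int)
print(*fit(P,(356,160,50,18),4,40,(hsv[...,1]<60)&(hsv[...,2]>130))[:3])
b=im[130:200,300:410]; cv2.imwrite('pics/c2.png',cv2.resize(b,None,fx=5,fy=5,interpolation=cv2.INTER_CUBIC)[:,:,::-1])
E
```

```text
t 7.0 pos [ 592.2 -201.8  120.3] psi 170.32 tilt 0.32 j6 -96 F [-0.1 -0.4 -0.1] w 55.1 g 0.0
to (434.5, -326, 100, -178) shift cm [ 13.47 -14.9    1.95] rows>=5.0 then az -11.7 rows>=1.7
[ 456.2 -327.2  143.1   35.1    3.8] 91 13.8
```

View pics/c2.png

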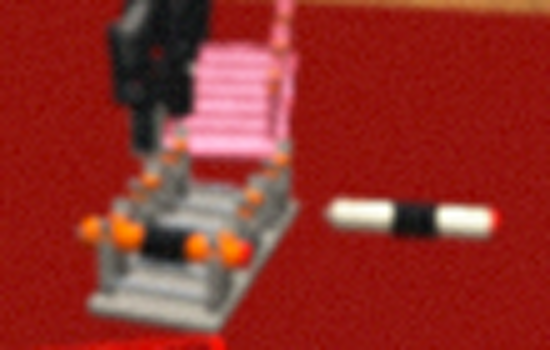

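Orange pen (165,240 in the crop) sits in the near station, clips round it; the white pen at (410,218) is undisturbed. Next the white pen.

send_rows(
  targets=[
    {"gripper":-0.3,"x":2.69,"y":-2.98,"z":0.3,"ax":0,"ay":0,"az":0},
    {"gripper":-0.3,"x":2.69,"y":-2.98,"z":0.3,"ax":0,"ay":0,"az":0},
    {"gripper":-0.3,"x":2.69,"y":-2.98,"z":0.3,"ax":0,"ay":0,"az":0},
    {"gripper":-0.3,"x":2.69,"y":-2.98,"z":0.3,"ax":0,"ay":0,"az":0},
    {"gripper":-0.3,"x":2.69,"y":-2.98,"z":0.3,"ax":0,"ay":0,"az":0},
  ],
)

```text
clock: 7.45
position: [430.4, -326.0, 100.7]
ee_rot: [0.084, 0.996, 0.001, -0.002]
contact_force: [-0.1, -0.4, 0.7]
gripper_width: 55.5
grasp_force: 0.0
```

send_rows(
  targets=[
    {"gripper":-0.3,"x":0,"y":0,"z":0,"ax":0,"ay":0,"az":-5.8},
    {"gripper":-0.3,"x":0,"y":0,"z":0,"ax":0,"ay":0,"az":-5.8},
    {"gripper":-0.3,"x":0,"y":0,"z":0,"ax":0,"ay":0,"az":0},
    {"gripper":-0.3,"x":0,"y":0,"z":0,"ax":0,"ay":0,"az":0},
  ],
)

```text
clock: 7.78
position: [432.3, -325.6, 101.3]
ee_rot: [-0.015, 1.0, 0.001, -0.001]
contact_force: [0.5, -0.4, -0.4]
gripper_width: 55.3
grasp_force: 0.0
```

```bash
python3 - <<'E'
from h import *
to(434.5,-326,4,-178)
E
```

```text
t 7.8 pos [ 432.3 -325.6  101.3] psi -178.26 tilt 0.14 j6 -68 F [ 0.5 -0.4 -0.4] w 55.3 g 0.0
to (434.5, -326, 4, -178) shift cm [-0.24 -0.06  9.73] rows>=2.4 then az -0.3 rows>=0.0
```

send_rows(
  targets=[
    {"gripper":-0.3,"x":-0.24,"y":0,"z":3.2,"ax":0,"ay":0,"az":0},
    {"gripper":-0.3,"x":0,"y":0,"z":3.2,"ax":0,"ay":0,"az":0},
    {"gripper":-0.3,"x":0,"y":0,"z":3.2,"ax":0,"ay":0,"az":0},
    {"gripper":-0.3,"x":0,"y":0,"z":0,"ax":0,"ay":0,"az":0},
    {"gripper":-0.3,"x":0,"y":0,"z":0,"ax":0,"ay":0,"az":0},
  ],
)

```text
clock: 8.2
position: [434.6, -324.9, 4.8]
ee_rot: [-0.017, 1.0, 0.001, -0.002]
contact_force: [-0.2, 0.3, 0.5]
gripper_width: 55.6
grasp_force: 0.0
```

send_rows(
  targets=[
    {"gripper":1,"x":0,"y":0,"z":0,"ax":0,"ay":0,"az":0},
    {"gripper":1,"x":0,"y":0,"z":0,"ax":0,"ay":0,"az":0},
    {"gripper":1,"x":0,"y":0,"z":0,"ax":0,"ay":0,"az":0},
    {"gripper":1,"x":0,"y":0,"z":0,"ax":0,"ay":0,"az":0},
    {"gripper":1,"x":0,"y":0,"z":0,"ax":0,"ay":0,"az":0},
  ],
)

```text
clock: 8.62
position: [437.0, -326.2, 8.6]
ee_rot: [-0.017, 1.0, -0.001, 0.002]
contact_force: [-1.1, 0.8, 7.2]
gripper_width: 18.1
grasp_force: 60.9
```

send_rows(
  targets=[
    {"gripper":1,"x":0,"y":0,"z":0,"ax":0,"ay":0,"az":0},
    {"gripper":1,"x":0,"y":0,"z":-3,"ax":0,"ay":0,"az":0},
    {"gripper":1,"x":0,"y":0,"z":-4,"ax":0,"ay":0,"az":0},
    {"gripper":1,"x":0,"y":0,"z":-4,"ax":0,"ay":0,"az":0},
    {"gripper":1,"x":0,"y":0,"z":0,"ax":0,"ay":0,"az":0},
  ],
)

```text
clock: 9.03
position: [440.4, -328.2, 125.4]
ee_rot: [-0.018, 1.0, -0.004, 0.008]
contact_force: [0.1, -1.0, -0.9]
gripper_width: 17.9
grasp_force: 60.1
```

```bash
python3 - <<'E'
from h import *
to(571,-323.5,114,-189.7)
E
```

```text
t 9.0 pos [ 440.4 -328.2  125.4] psi -177.98 tilt 1.02 j6 -68 F [ 0.1 -1.  -0.9] w 17.9 g 60.1
to (571, -323.5, 114, -189.7) shift cm [-13.05   0.02   1.34] rows>=3.3 then az 11.7 rows>=1.7
```

send_rows(
  targets=[
    {"gripper":1,"x":-3.25,"y":0,"z":0.25,"ax":0,"ay":0,"az":0},
    {"gripper":1,"x":-3.25,"y":0,"z":0.25,"ax":0,"ay":0,"az":0},
    {"gripper":1,"x":-3.25,"y":0,"z":0.25,"ax":0,"ay":0,"az":0},
    {"gripper":1,"x":-3.25,"y":0,"z":0.25,"ax":0,"ay":0,"az":0},
    {"gripper":1,"x":0,"y":0,"z":0,"ax":0,"ay":0,"az":0},
  ],
)

```text
clock: 9.45
position: [570.7, -321.2, 105.9]
ee_rot: [-0.018, 1.0, -0.001, 0.002]
contact_force: [-0.2, -0.8, -0.4]
gripper_width: 18.2
grasp_force: 60.1
```

send_rows(
  targets=[
    {"gripper":1,"x":0,"y":0,"z":0,"ax":0,"ay":0,"az":5.85},
    {"gripper":1,"x":0,"y":0,"z":0,"ax":0,"ay":0,"az":5.85},
    {"gripper":1,"x":0,"y":0,"z":0,"ax":0,"ay":0,"az":0},
    {"gripper":1,"x":0,"y":0,"z":0,"ax":0,"ay":0,"az":0},
    {"gripper":1,"x":0,"y":0,"z":0,"ax":0,"ay":0,"az":0},
  ],
)

```text
clock: 9.87
position: [565.1, -321.4, 106.7]
ee_rot: [0.084, 0.996, 0.0, 0.0]
contact_force: [0.8, -0.0, -0.3]
gripper_width: 18.2
grasp_force: 60.1
```

```bash
python3 - <<'E'
from h import *
to(571,-323.5,64,-189.7)
E
```

```text
t 9.9 pos [ 565.1 -321.4  106.7] psi 170.31 tilt 0.03 j6 -84 F [ 0.8 -0.  -0.3] w 18.2 g 60.1
to (571, -323.5, 64, -189.7) shift cm [-0.61 -0.11  4.27] rows>=1.1 then az 0.0 rows>=0.0
```

send_rows(
  targets=[
    {"gripper":1,"x":-0.61,"y":-0.11,"z":2.2,"ax":0,"ay":0,"az":0},
    {"gripper":1,"x":0,"y":0,"z":2.0,"ax":0,"ay":0,"az":0},
    {"gripper":1,"x":0,"y":0,"z":0,"ax":0,"ay":0,"az":0},
    {"gripper":1,"x":0,"y":0,"z":0.5,"ax":0,"ay":0,"az":0},
    {"gripper":1,"x":0,"y":0,"z":0,"ax":0,"ay":0,"az":0},
  ],
)

```text
clock: 10.28
position: [571.2, -323.6, 59.4]
ee_rot: [0.085, 0.996, -0.0, -0.0]
contact_force: [1.1, 0.6, 0.3]
gripper_width: 18.0
grasp_force: 60.1
```

send_rows(
  targets=[
    {"gripper":1,"x":0,"y":0,"z":0.3,"ax":0,"ay":0,"az":0},
    {"gripper":1,"x":0,"y":0,"z":0.3,"ax":0,"ay":0,"az":0},
    {"gripper":1,"x":0,"y":0,"z":0,"ax":0,"ay":0,"az":0},
  ],
)

```text
clock: 10.53
position: [572.3, -323.7, 54.6]
ee_rot: [0.085, 0.996, -0.0, 0.001]
contact_force: [0.2, 1.2, 2.4]
gripper_width: 18.2
grasp_force: 60.4
```

send_rows(
  targets=[
    {"gripper":1,"x":0,"y":0,"z":0.3,"ax":0,"ay":0,"az":0},
    {"gripper":1,"x":0,"y":0,"z":0.2,"ax":0,"ay":0,"az":0},
    {"gripper":1,"x":0,"y":0,"z":0,"ax":0,"ay":0,"az":0},
  ],
)

```text
clock: 10.78
position: [572.7, -323.9, 51.1]
ee_rot: [0.084, 0.996, -0.001, 0.002]
contact_force: [-0.9, 1.5, 8.0]
gripper_width: 18.0
grasp_force: 61.1
```

send_rows(
  targets=[
    {"gripper":1,"x":0,"y":0,"z":0.2,"ax":0,"ay":0,"az":0},
    {"gripper":1,"x":0,"y":0,"z":0.2,"ax":0,"ay":0,"az":0},
    {"gripper":1,"x":0,"y":0,"z":0,"ax":0,"ay":0,"az":0},
  ],
)

```text
clock: 11.03
position: [573.0, -323.8, 46.3]
ee_rot: [0.085, 0.996, -0.001, 0.002]
contact_force: [0.7, 0.2, 4.2]
gripper_width: 18.0
grasp_force: 60.6
```

send_rows(
  targets=[
    {"gripper":1,"x":0,"y":0,"z":0.2,"ax":0,"ay":0,"az":0},
    {"gripper":1,"x":0,"y":0,"z":0.2,"ax":0,"ay":0,"az":0},
    {"gripper":1,"x":0,"y":0,"z":0,"ax":0,"ay":0,"az":0},
  ],
)

```text
clock: 11.28
position: [572.5, -323.7, 42.4]
ee_rot: [0.085, 0.996, -0.001, 0.001]
contact_force: [-0.6, 2.8, 10.7]
gripper_width: 18.3
grasp_force: 61.5
```

send_rows(
  targets=[
    {"gripper":1,"x":0,"y":0,"z":0.1,"ax":0,"ay":0,"az":0},
    {"gripper":1,"x":0,"y":0,"z":0,"ax":0,"ay":0,"az":0},
    {"gripper":1,"x":0,"y":0,"z":0,"ax":0,"ay":0,"az":0},
  ],
)

```text
clock: 11.53
position: [572.5, -323.7, 42.4]
ee_rot: [0.085, 0.996, -0.001, 0.001]
contact_force: [-2.3, 3.5, 13.7]
gripper_width: 18.2
grasp_force: 61.9
```

send_rows(
  targets=[
    {"gripper":0.2,"x":0,"y":0,"z":-0.1,"ax":0,"ay":0,"az":0},
    {"gripper":0.2,"x":0,"y":0,"z":0,"ax":0,"ay":0,"az":0},
    {"gripper":0.2,"x":0,"y":0,"z":0,"ax":0,"ay":0,"az":0},
    {"gripper":0.2,"x":0,"y":0,"z":-1,"ax":0,"ay":0,"az":0},
    {"gripper":0.2,"x":0,"y":0,"z":-3.5,"ax":0,"ay":0,"az":0},
  ],
)

```text
clock: 11.95
position: [566.9, -321.9, 79.3]
ee_rot: [0.086, 0.996, 0.002, -0.007]
contact_force: [0.3, 0.3, -2.3]
gripper_width: 34.3
grasp_force: 0.0
```

send_rows(
  targets=[
    {"gripper":0.2,"x":0,"y":0,"z":-4,"ax":0,"ay":0,"az":0},
    {"gripper":0.2,"x":0,"y":0,"z":-4,"ax":0,"ay":0,"az":0},
    {"gripper":-1,"x":0,"y":0,"z":-3,"ax":0,"ay":0,"az":0},
    {"gripper":-1,"x":0,"y":0,"z":0,"ax":0,"ay":0,"az":0},
    {"gripper":-1,"x":0,"y":0,"z":0,"ax":0,"ay":0,"az":0},
  ],
)

```text
clock: 12.37
position: [572.1, -323.8, 198.2]
ee_rot: [0.085, 0.996, -0.0, 0.002]
contact_force: [-0.1, 0.0, -0.4]
gripper_width: 69.3
grasp_force: 0.0
```

```bash
python3 - <<'E'
from h import *
to(588,18,180,-160)
im,d,m=grab('side','s3'); im2,d2,m2=grab('top','t3'); P=pts(d2,m2)
for k,b in dict(red=(283,172,48,70),blue=(148,204,52,68),green=(200,226,56,68)).items(): print(k,*fit(P,b,*((68,90) if k=='red' else (42,60)))[:3])
c=np.zeros((600,800,3),np.uint8); a=cv2.resize(im2,(512,320)); c[:320,:512]=a
b=cv2.resize(im[130:200,290:410],None,fx=4,fy=4,interpolation=cv2.INTER_CUBIC); c[320:600,:480]=b
cv2.imwrite('pics/c3.png',c[:,:,::-1])
E
```

```text
t 12.4 pos [ 572.1 -323.8  198.2] psi 170.19 tilt 0.29 j6 -84 F [-0.1  0.  -0.4] w 69.3 g 0.0
to (588, 18, 180, -160) shift cm [ 4.26 33.96  1.78] rows>=8.6 then az -29.8 rows>=4.3
red [587.5  17.5 142.   57.9  19.9] 267 77.3
blue [504.1 402.  143.3  60.8  22.7] 341 48.2
green [440.5 239.1 143.5  60.1 156.1] 312 48.5
```

View pics/c3.png

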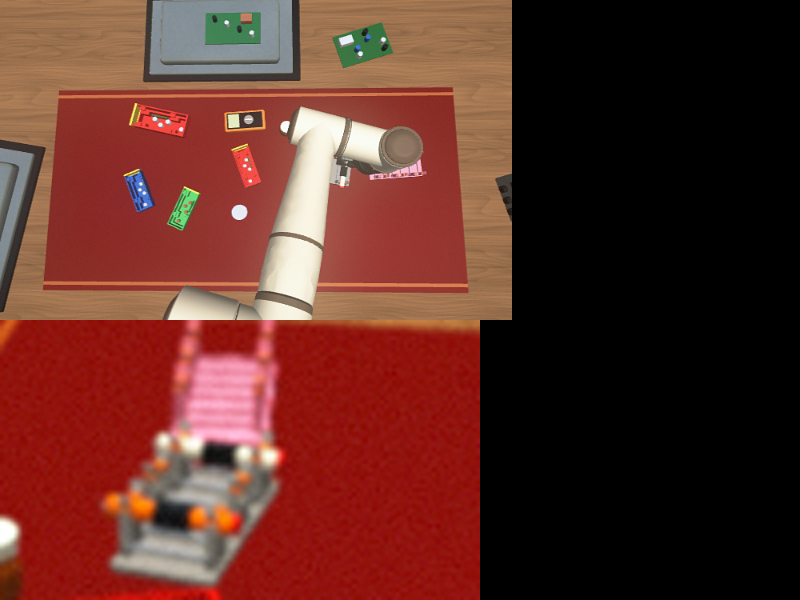

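Both pens are snapped in (orange (175,515), white (220,453)); no yellow pen or black tote anywhere. Now the red tote.

send_rows(
  targets=[
    {"gripper":-1,"x":0.47,"y":3.77,"z":0.2,"ax":0,"ay":0,"az":0},
    {"gripper":-1,"x":0.47,"y":3.77,"z":0.2,"ax":0,"ay":0,"az":0},
    {"gripper":-1,"x":0.47,"y":3.77,"z":0.2,"ax":0,"ay":0,"az":0},
    {"gripper":-1,"x":0.47,"y":3.77,"z":0.2,"ax":0,"ay":0,"az":0},
    {"gripper":-1,"x":0.47,"y":3.77,"z":0.2,"ax":0,"ay":0,"az":0},
  ],
)

```text
clock: 12.88
position: [578.8, -132.2, 183.1]
ee_rot: [0.086, 0.996, -0.0, -0.002]
contact_force: [1.2, 0.1, -0.2]
gripper_width: 85.4
grasp_force: 0.0
```

send_rows(
  targets=[
    {"gripper":-1,"x":0.47,"y":3.77,"z":0.2,"ax":0,"ay":0,"az":0},
    {"gripper":-1,"x":0.47,"y":3.77,"z":0.2,"ax":0,"ay":0,"az":0},
    {"gripper":-1,"x":0.47,"y":3.77,"z":0.2,"ax":0,"ay":0,"az":0},
    {"gripper":-1,"x":0.47,"y":3.77,"z":0.2,"ax":0,"ay":0,"az":0},
    {"gripper":-1,"x":0,"y":0,"z":0,"ax":0,"ay":0,"az":0},
  ],
)

```text
clock: 13.3
position: [586.5, 23.3, 174.9]
ee_rot: [0.082, 0.997, -0.0, -0.002]
contact_force: [-0.9, -0.5, -0.6]
gripper_width: 85.6
grasp_force: 0.0
```

send_rows(
  targets=[
    {"gripper":-1,"x":0,"y":0,"z":0,"ax":0,"ay":0,"az":-6},
    {"gripper":-1,"x":0,"y":0,"z":0,"ax":0,"ay":0,"az":-6},
    {"gripper":-1,"x":0,"y":0,"z":0,"ax":0,"ay":0,"az":-6},
    {"gripper":-1,"x":0,"y":0,"z":0,"ax":0,"ay":0,"az":-6},
    {"gripper":-1,"x":0,"y":0,"z":0,"ax":0,"ay":0,"az":-6},
  ],
)

```text
clock: 13.72
position: [586.2, 17.7, 175.3]
ee_rot: [-0.178, 0.984, -0.0, -0.002]
contact_force: [-0.0, 0.3, 0.3]
gripper_width: 85.3
grasp_force: 0.0
```

send_rows(
  targets=[
    {"gripper":-1,"x":0,"y":0,"z":0,"ax":0,"ay":0,"az":0},
    {"gripper":-1,"x":0,"y":0,"z":0,"ax":0,"ay":0,"az":0},
  ],
)

```text
clock: 13.88
position: [586.6, 17.7, 175.9]
ee_rot: [-0.174, 0.985, -0.0, -0.002]
contact_force: [-0.5, -0.0, 0.6]
gripper_width: 85.3
grasp_force: 0.0
```

```bash
python3 - <<'E'
from h import *
to(587.6,17.6,53,-160.1)
E
```

```text
t 13.9 pos [586.6  17.7 175.9] psi -159.96 tilt 0.18 j6 -87 F [-0.5 -0.   0.6] w 85.3 g 0.0
to (587.6, 17.6, 53, -160.1) shift cm [-0.13 -0.05 12.29] rows>=3.1 then az 0.1 rows>=0.0
```

send_rows(
  targets=[
    {"gripper":-1,"x":-0.1,"y":-0.03,"z":3.1,"ax":0,"ay":0,"az":0},
    {"gripper":-1,"x":0,"y":0,"z":3.1,"ax":0,"ay":0,"az":0},
    {"gripper":-1,"x":0,"y":0,"z":3.1,"ax":0,"ay":0,"az":0},
    {"gripper":-1,"x":0,"y":0,"z":3.0,"ax":0,"ay":0,"az":0},
    {"gripper":-1,"x":0,"y":0,"z":0,"ax":0,"ay":0,"az":0},
  ],
)

```text
clock: 14.3
position: [583.2, 16.9, 47.6]
ee_rot: [-0.173, 0.985, -0.0, -0.007]
contact_force: [-1.0, 0.2, -0.2]
gripper_width: 85.4
grasp_force: 0.0
```

send_rows(
  targets=[
    {"gripper":1,"x":0,"y":0,"z":0,"ax":0,"ay":0,"az":0},
    {"gripper":1,"x":0,"y":0,"z":0,"ax":0,"ay":0,"az":0},
    {"gripper":1,"x":0,"y":0,"z":0,"ax":0,"ay":0,"az":0},
    {"gripper":1,"x":0,"y":0,"z":0,"ax":0,"ay":0,"az":0},
    {"gripper":1,"x":0,"y":0,"z":0,"ax":0,"ay":0,"az":0},
  ],
)

```text
clock: 14.72
position: [589.9, 18.6, 56.7]
ee_rot: [-0.175, 0.984, 0.0, 0.002]
contact_force: [-0.2, 0.5, 5.0]
gripper_width: 56.5
grasp_force: 67.1
```

```bash
python3 - <<'E'
from h import *
where()
E
```

```text
t 14.7 pos [589.9  18.6  56.7] psi -159.79 tilt 0.28 j6 -87 F [-0.2  0.5  5. ] w 56.5 g 67.1
```

send_rows(
  targets=[
    {"gripper":1,"x":0,"y":0,"z":-1,"ax":0,"ay":0,"az":0},
    {"gripper":1,"x":0,"y":0,"z":-2,"ax":0,"ay":0,"az":0},
    {"gripper":1,"x":0,"y":0,"z":-3,"ax":0,"ay":0,"az":0},
    {"gripper":1,"x":0,"y":0,"z":-3,"ax":0,"ay":0,"az":0},
    {"gripper":1,"x":0,"y":0,"z":-1,"ax":0,"ay":0,"az":0},
  ],
)

```text
clock: 15.13
position: [590.3, 18.4, 159.4]
ee_rot: [-0.176, 0.984, -0.0, 0.004]
contact_force: [1.3, 1.1, -2.3]
gripper_width: 56.3
grasp_force: 66.4
```

send_rows(
  targets=[
    {"gripper":1,"x":0,"y":0,"z":0,"ax":0,"ay":0,"az":0},
    {"gripper":1,"x":0,"y":0,"z":0,"ax":0,"ay":0,"az":0},
    {"gripper":1,"x":0,"y":0,"z":0,"ax":0,"ay":0,"az":0},
    {"gripper":1,"x":0,"y":0,"z":0,"ax":0,"ay":0,"az":0},
  ],
)

```text
clock: 15.47
position: [586.8, 17.9, 151.9]
ee_rot: [-0.175, 0.985, 0.0, -0.002]
contact_force: [-0.1, -0.1, -4.1]
gripper_width: 56.8
grasp_force: 66.3
```

```bash
python3 - <<'E'
from h import *
where()
im,d,m=grab('side','s4'); im2,d2,m2=grab('top','t4')
c=np.zeros((600,800,3),np.uint8)
b=cv2.resize(im[110:260,250:410],(640,600),interpolation=cv2.INTER_CUBIC); c[:,:640]=b
cv2.imwrite('pics/c4.png',c[:,:,::-1])
E
```

```text
t 15.5 pos [586.8  17.9 151.9] psi -159.82 tilt 0.28 j6 -87 F [-0.1 -0.1 -4.1] w 56.8 g 66.3
```

View pics/c4.png

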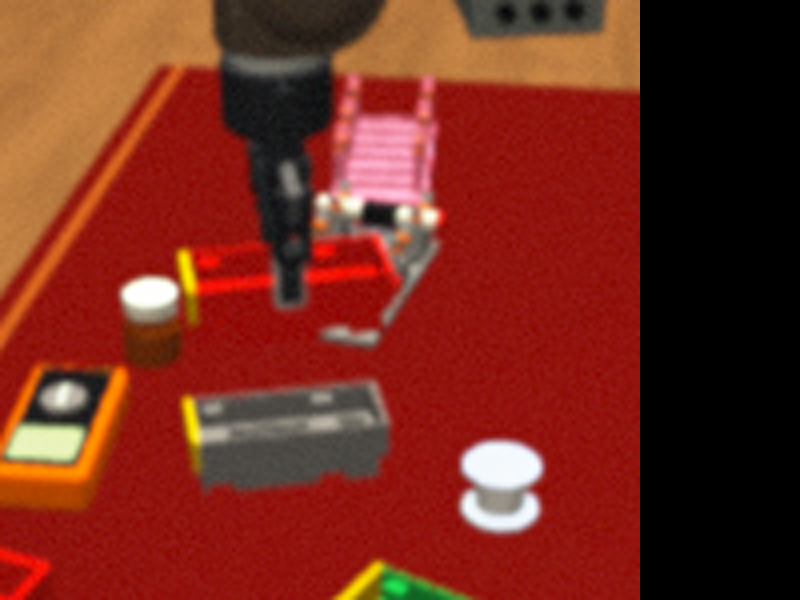

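Red tote held level; base exposed at (285,440 crop) with yellow end left. Turn it 180°.

send_rows(
  targets=[
    {"gripper":1,"x":0,"y":0,"z":0,"ax":0,"ay":0,"az":-7},
    {"gripper":1,"x":0,"y":0,"z":0,"ax":0,"ay":0,"az":-7},
    {"gripper":1,"x":0,"y":0,"z":0,"ax":0,"ay":0,"az":-7},
    {"gripper":1,"x":0,"y":0,"z":0,"ax":0,"ay":0,"az":-7},
    {"gripper":1,"x":0,"y":0,"z":0,"ax":0,"ay":0,"az":-7},
  ],
)

```text
clock: 15.98
position: [587.9, 18.1, 153.2]
ee_rot: [-0.466, 0.885, 0.0, -0.001]
contact_force: [0.2, -0.2, -2.7]
gripper_width: 56.5
grasp_force: 66.2
```

send_rows(
  targets=[
    {"gripper":1,"x":0,"y":0,"z":0,"ax":0,"ay":0,"az":-7},
    {"gripper":1,"x":0,"y":0,"z":0,"ax":0,"ay":0,"az":-7},
    {"gripper":1,"x":0,"y":0,"z":0,"ax":0,"ay":0,"az":-7},
    {"gripper":1,"x":0,"y":0,"z":0,"ax":0,"ay":0,"az":-7},
    {"gripper":1,"x":0,"y":0,"z":0,"ax":0,"ay":0,"az":-7},
  ],
)

```text
clock: 16.4
position: [587.9, 18.1, 153.2]
ee_rot: [0.711, -0.704, -0.001, 0.001]
contact_force: [0.6, 0.1, -2.3]
gripper_width: 56.7
grasp_force: 66.2
```

send_rows(
  targets=[
    {"gripper":1,"x":0,"y":0,"z":0,"ax":0,"ay":0,"az":-7},
    {"gripper":1,"x":0,"y":0,"z":0,"ax":0,"ay":0,"az":-7},
    {"gripper":1,"x":0,"y":0,"z":0,"ax":0,"ay":0,"az":-7},
    {"gripper":1,"x":0,"y":0,"z":0,"ax":0,"ay":0,"az":-7},
    {"gripper":1,"x":0,"y":0,"z":0,"ax":0,"ay":0,"az":-7},
  ],
)

```text
clock: 16.82
position: [587.9, 18.1, 153.2]
ee_rot: [0.889, -0.457, -0.001, 0.001]
contact_force: [-0.5, 0.3, -3.0]
gripper_width: 56.8
grasp_force: 66.2
```

send_rows(
  targets=[
    {"gripper":1,"x":0,"y":0,"z":0,"ax":0,"ay":0,"az":-7},
    {"gripper":1,"x":0,"y":0,"z":0,"ax":0,"ay":0,"az":-7},
    {"gripper":1,"x":0,"y":0,"z":0,"ax":0,"ay":0,"az":-7},
    {"gripper":1,"x":0,"y":0,"z":0,"ax":0,"ay":0,"az":-7},
    {"gripper":1,"x":0,"y":0,"z":0,"ax":0,"ay":0,"az":-7},
  ],
)

```text
clock: 17.23
position: [587.9, 18.1, 153.2]
ee_rot: [0.986, -0.169, -0.001, 0.0]
contact_force: [-0.3, -0.2, -3.0]
gripper_width: 56.4
grasp_force: 66.2
```

send_rows(
  targets=[
    {"gripper":1,"x":0,"y":0,"z":0,"ax":0,"ay":0,"az":-7},
    {"gripper":1,"x":0,"y":0,"z":0,"ax":0,"ay":0,"az":-7},
    {"gripper":1,"x":0,"y":0,"z":0,"ax":0,"ay":0,"az":-7},
    {"gripper":1,"x":0,"y":0,"z":0,"ax":0,"ay":0,"az":-7},
    {"gripper":1,"x":0,"y":0,"z":0,"ax":0,"ay":0,"az":-7},
  ],
)

```text
clock: 17.65
position: [587.9, 18.1, 153.2]
ee_rot: [0.991, 0.135, -0.001, 0.0]
contact_force: [0.0, 0.0, -3.0]
gripper_width: 56.4
grasp_force: 66.2
```

send_rows(
  targets=[
    {"gripper":1,"x":0,"y":0,"z":0,"ax":0,"ay":0,"az":-5},
    {"gripper":1,"x":0,"y":0,"z":0,"ax":0,"ay":0,"az":0},
    {"gripper":1,"x":0,"y":0,"z":0,"ax":0,"ay":0,"az":0},
    {"gripper":1,"x":0,"y":0,"z":0,"ax":0,"ay":0,"az":0},
    {"gripper":1,"x":0,"y":0,"z":0,"ax":0,"ay":0,"az":0},
  ],
)

```text
clock: 18.07
position: [588.2, 18.2, 154.0]
ee_rot: [0.985, 0.175, -0.0, 0.0]
contact_force: [0.4, -0.3, -4.2]
gripper_width: 56.7
grasp_force: 66.2
```

```bash
python3 - <<'E'
from h import *
to(587.6,17.6,80,19.9)
im,d,m=grab('side','s5'); P=pts(d,m)
z=P[110:260,280:370,2]
hsv=cv2.cvtColor(im,cv2.COLOR_RGB2HSV).astype(int)
I=im.astype(int); yel=(I[...,0]>120)&(I[...,1]>100)&(I[...,2]<90)
rb=(hsv[...,1]>215)&(I[...,0]>190)
print('base',*fit(P,(285,195,70,45),43,56,(hsv[...,1]<70)|yel)[:3])
r=fit(P,(285,150,80,50),155,185,rb|yel); print('red',*r[:3])
Q=P[150:200,285:365][yel[150:200,285:365]]; print('red yel',np.round(np.median(Q,0)),len(Q))
Q=P[200:240,285:365][yel[200:240,285:365]]; print('base yel',np.round(np.median(Q,0)),len(Q))
E
```

```text
t 18.1 pos [588.2  18.2 154. ] psi 20.14 tilt 0.03 j6 93 F [ 0.4 -0.3 -4.2] w 56.7 g 66.2
to (587.6, 17.6, 80, 19.9) shift cm [-0.08  0.03  7.4 ] rows>=1.9 then az 0.2 rows>=0.0
base [586.4  21.8 140.8  64.9  21.4] 205 46.3
red [588.   20.9 143.4  63.4  19.1] 181 172.2
red yel [529. -20. 165.] 74
base yel [653.  35.  45.] 49
```

send_rows(
  targets=[
    {"gripper":1,"x":-0.08,"y":0.02,"z":2.5,"ax":0,"ay":0,"az":0},
    {"gripper":1,"x":0,"y":0,"z":2.5,"ax":0,"ay":0,"az":0},
    {"gripper":1,"x":0,"y":0,"z":1.5,"ax":0,"ay":0,"az":0},
    {"gripper":1,"x":0,"y":0,"z":0.5,"ax":0,"ay":0,"az":0},
    {"gripper":1,"x":0,"y":0,"z":0,"ax":0,"ay":0,"az":0},
  ],
)

```text
clock: 18.53
position: [586.8, 17.4, 82.9]
ee_rot: [0.985, 0.175, -0.002, 0.0]
contact_force: [-0.3, 0.3, -4.0]
gripper_width: 57.3
grasp_force: 66.1
```

send_rows(
  targets=[
    {"gripper":1,"x":0,"y":0,"z":0,"ax":0,"ay":0,"az":0},
    {"gripper":1,"x":0,"y":0,"z":0.2,"ax":0,"ay":0,"az":0},
    {"gripper":1,"x":0,"y":0,"z":0.2,"ax":0,"ay":0,"az":0},
    {"gripper":1,"x":0,"y":0,"z":0,"ax":0,"ay":0,"az":0},
  ],
)

```text
clock: 18.87
position: [587.9, 17.8, 80.9]
ee_rot: [0.984, 0.175, 0.001, -0.0]
contact_force: [-0.7, 0.5, -3.2]
gripper_width: 56.6
grasp_force: 66.1
```

send_rows(
  targets=[
    {"gripper":1,"x":0,"y":0,"z":0.2,"ax":0,"ay":0,"az":0},
    {"gripper":1,"x":0,"y":0,"z":0,"ax":0,"ay":0,"az":0},
    {"gripper":1,"x":0,"y":0,"z":0,"ax":0,"ay":0,"az":0},
  ],
)

```text
clock: 19.12
position: [587.6, 17.7, 78.4]
ee_rot: [0.984, 0.175, 0.0, -0.0]
contact_force: [0.7, -0.3, -3.6]
gripper_width: 56.8
grasp_force: 66.1
```

send_rows(
  targets=[
    {"gripper":1,"x":0,"y":0,"z":0.2,"ax":0,"ay":0,"az":0},
    {"gripper":1,"x":0,"y":0,"z":0,"ax":0,"ay":0,"az":0},
    {"gripper":1,"x":0,"y":0,"z":0,"ax":0,"ay":0,"az":0},
  ],
)

```text
clock: 19.37
position: [587.5, 17.7, 76.1]
ee_rot: [0.984, 0.175, -0.0, 0.0]
contact_force: [-1.1, 0.6, -2.0]
gripper_width: 56.7
grasp_force: 66.1
```

```bash
python3 - <<'E'
from h import *
where()
E
```

```text
t 19.4 pos [587.5  17.7  76.1] psi 20.21 tilt 0.02 j6 93 F [-1.1  0.6 -2. ] w 56.7 g 66.1
```

send_rows(
  targets=[
    {"gripper":1,"x":0,"y":0,"z":0.2,"ax":0,"ay":0,"az":0},
    {"gripper":1,"x":0,"y":0,"z":0,"ax":0,"ay":0,"az":0},
    {"gripper":1,"x":0,"y":0,"z":0,"ax":0,"ay":0,"az":0},
  ],
)

```text
clock: 19.62
position: [587.5, 17.7, 74.1]
ee_rot: [0.984, 0.175, -0.0, 0.0]
contact_force: [-0.3, 0.1, -3.8]
gripper_width: 56.7
grasp_force: 66.1
```

send_rows(
  targets=[
    {"gripper":1,"x":0,"y":0,"z":0.2,"ax":0,"ay":0,"az":0},
    {"gripper":1,"x":0,"y":0,"z":0,"ax":0,"ay":0,"az":0},
    {"gripper":1,"x":0,"y":0,"z":0,"ax":0,"ay":0,"az":0},
  ],
)

```text
clock: 19.87
position: [587.9, 17.7, 73.7]
ee_rot: [0.984, 0.176, 0.0, 0.0]
contact_force: [-2.7, 0.9, 5.2]
gripper_width: 56.6
grasp_force: 67.2
```

send_rows(
  targets=[
    {"gripper":1,"x":0,"y":0,"z":0.2,"ax":0,"ay":0,"az":0},
    {"gripper":1,"x":0,"y":0,"z":0,"ax":0,"ay":0,"az":0},
    {"gripper":1,"x":0,"y":0,"z":0,"ax":0,"ay":0,"az":0},
  ],
)

```text
clock: 20.12
position: [588.0, 17.8, 73.7]
ee_rot: [0.984, 0.176, 0.001, 0.0]
contact_force: [-6.6, 0.9, 14.8]
gripper_width: 56.4
grasp_force: 68.5
```

Seated at 73.7 as predicted. Release and rise.

send_rows(
  targets=[
    {"gripper":-1,"x":0,"y":0,"z":-0.3,"ax":0,"ay":0,"az":0},
    {"gripper":-1,"x":0,"y":0,"z":0,"ax":0,"ay":0,"az":0},
    {"gripper":-1,"x":0,"y":0,"z":0,"ax":0,"ay":0,"az":0},
    {"gripper":-1,"x":0,"y":0,"z":0,"ax":0,"ay":0,"az":0},
    {"gripper":-1,"x":0,"y":0,"z":-1,"ax":0,"ay":0,"az":0},
  ],
)

```text
clock: 20.53
position: [586.2, 17.4, 81.3]
ee_rot: [0.985, 0.175, -0.002, 0.0]
contact_force: [0.0, -0.5, -0.4]
gripper_width: 85.4
grasp_force: 0.0
```

send_rows(
  targets=[
    {"gripper":-1,"x":0,"y":0,"z":-3,"ax":0,"ay":0,"az":0},
    {"gripper":-1,"x":0,"y":0,"z":-3.5,"ax":0,"ay":0,"az":0},
    {"gripper":-1,"x":0,"y":0,"z":-3,"ax":0,"ay":0,"az":0},
    {"gripper":-1,"x":0,"y":0,"z":0,"ax":0,"ay":0,"az":0},
  ],
)

```text
clock: 20.87
position: [591.9, 18.1, 186.2]
ee_rot: [0.984, 0.176, 0.007, 0.001]
contact_force: [-0.2, 0.7, 0.4]
gripper_width: 85.6
grasp_force: 0.0
```

```bash
python3 - <<'E'
from h import *
im2,d2,m2=grab('top','t6'); P=pts(d2,m2)
for k,b in dict(blue=(148,204,52,68),green=(200,226,56,68)).items(): print(k,*fit(P,b,42,60)[:3])
im,d,m=grab('side','s6'); P=pts(d,m)
print('blue side',*fit(P,(284,290,80,54),42,60)[:3])
hsv=cv2.cvtColor(im,cv2.COLOR_RGB2HSV).astype(int);I=im.astype(int)
print('red',*fit(P,(285,165,80,60),82,105,((hsv[...,1]>215)&(I[...,0]>190)))[:3])
to(504.2,402,110,22.8)
E
```

```text
blue [501.9 408.2 143.1  48.1  24.3] 179 47.7
green [473.8 203.9  96.9  46.7  12.6] 104 49.5
blue side [502.3 404.3 142.6  62.   22.5] 597 47.2
red [589.   18.7 142.5  64.1  20.9] 163 93.2
t 21.0 pos [588.4  18.  180.3] psi 20.21 tilt 0.23 j6 93 F [-0.6 -0.2 -0.1] w 85.8 g 0.0
to (504.2, 402, 110, 22.8) shift cm [  5.34 -38.95   7.05] rows>=10.0 then az -2.6 rows>=0.4
```

send_rows(
  targets=[
    {"gripper":-1,"x":0.53,"y":-3.9,"z":0.7,"ax":0,"ay":0,"az":0},
    {"gripper":-1,"x":0.53,"y":-3.9,"z":0.7,"ax":0,"ay":0,"az":0},
    {"gripper":-1,"x":0.53,"y":-3.9,"z":0.7,"ax":0,"ay":0,"az":0},
    {"gripper":-1,"x":0.53,"y":-3.9,"z":0.7,"ax":0,"ay":0,"az":0},
    {"gripper":-1,"x":0.53,"y":-3.9,"z":0.7,"ax":0,"ay":0,"az":0},
  ],
)

```text
clock: 21.38
position: [543.6, 210.8, 141.5]
ee_rot: [0.985, 0.175, -0.001, 0.001]
contact_force: [1.4, 0.0, -0.6]
gripper_width: 85.4
grasp_force: 0.0
```

send_rows(
  targets=[
    {"gripper":-1,"x":0.53,"y":-3.9,"z":0.7,"ax":0,"ay":0,"az":0},
    {"gripper":-1,"x":0.53,"y":-3.9,"z":0.7,"ax":0,"ay":0,"az":0},
    {"gripper":-1,"x":0.53,"y":-3.9,"z":0.7,"ax":0,"ay":0,"az":0},
    {"gripper":-1,"x":0.53,"y":-3.9,"z":0.7,"ax":0,"ay":0,"az":0},
    {"gripper":-1,"x":0.53,"y":-3.9,"z":0.7,"ax":0,"ay":0,"az":0},
  ],
)

```text
clock: 21.8
position: [501.1, 403.0, 106.3]
ee_rot: [0.984, 0.175, -0.001, 0.001]
contact_force: [0.6, -0.7, 0.2]
gripper_width: 85.3
grasp_force: 0.0
```

send_rows(
  targets=[
    {"gripper":-1,"x":0,"y":0,"z":0,"ax":0,"ay":0,"az":-2.6},
    {"gripper":-1,"x":0,"y":0,"z":0,"ax":0,"ay":0,"az":0},
    {"gripper":-1,"x":0,"y":0,"z":0,"ax":0,"ay":0,"az":0},
    {"gripper":-1,"x":0,"y":0,"z":0,"ax":0,"ay":0,"az":0},
    {"gripper":-1,"x":0,"y":0,"z":0,"ax":0,"ay":0,"az":0},
  ],
)

```text
clock: 22.22
position: [503.0, 400.7, 108.3]
ee_rot: [0.98, 0.197, -0.0, 0.0]
contact_force: [0.1, -0.4, 0.1]
gripper_width: 85.5
grasp_force: 0.0
```

```bash
python3 - <<'E'
from h import *
to(504.2,402,20,22.8)
im,d,m=grab('side','s7'); P=pts(d,m)
print('blue side',*fit(P,(284,290,80,54),42,60)[:3])
im2,d2,m2=grab('top','t7'); P=pts(d2,m2)
for k,b in dict(green=(200,226,56,68),d=(275,165,60,80)).items(): print(k,*fit(P,b,*((86,105) if k=='d' else (42,60)))[:3])
E
```

```text
t 22.2 pos [503.  400.7 108.3] psi 22.68 tilt 0.03 j6 60 F [ 0.1 -0.4  0.1] w 85.5 g 0.0
to (504.2, 402, 20, 22.8) shift cm [ 0.17 -0.08  8.83] rows>=2.2 then az -0.1 rows>=0.0
blue side [502.4 404.2 142.6  63.4  22.7] 584 47.3
green [440.8 239.6 143.3  59.8 156.1] 308 48.6
d [589.9  17.7 143.   57.8  20. ] 274 94.3
```

send_rows(
  targets=[
    {"gripper":-1,"x":0.17,"y":-0.08,"z":3,"ax":0,"ay":0,"az":0},
    {"gripper":-1,"x":0,"y":0,"z":3,"ax":0,"ay":0,"az":0},
    {"gripper":-1,"x":0,"y":0,"z":2,"ax":0,"ay":0,"az":0},
    {"gripper":-1,"x":0,"y":0,"z":0.8,"ax":0,"ay":0,"az":0},
    {"gripper":-1,"x":0,"y":0,"z":0,"ax":0,"ay":0,"az":0},
  ],
)

```text
clock: 22.73
position: [503.3, 401.7, 18.3]
ee_rot: [0.98, 0.197, -0.002, 0.001]
contact_force: [-0.4, 0.2, 0.6]
gripper_width: 85.4
grasp_force: 0.0
```

send_rows(
  targets=[
    {"gripper":1,"x":0,"y":0,"z":0,"ax":0,"ay":0,"az":0},
    {"gripper":1,"x":0,"y":0,"z":0,"ax":0,"ay":0,"az":0},
    {"gripper":1,"x":0,"y":0,"z":0,"ax":0,"ay":0,"az":0},
    {"gripper":1,"x":0,"y":0,"z":0,"ax":0,"ay":0,"az":0},
    {"gripper":1,"x":0,"y":0,"z":0,"ax":0,"ay":0,"az":0},
  ],
)

```text
clock: 23.15
position: [505.0, 404.5, 22.7]
ee_rot: [0.98, 0.198, 0.002, -0.001]
contact_force: [0.4, -0.6, 5.7]
gripper_width: 56.8
grasp_force: 68.2
```

send_rows(
  targets=[
    {"gripper":1,"x":0,"y":0,"z":0,"ax":0,"ay":0,"az":0},
    {"gripper":1,"x":0,"y":0,"z":0,"ax":0,"ay":0,"az":0},
  ],
)

```text
clock: 23.32
position: [505.0, 404.5, 22.7]
ee_rot: [0.98, 0.198, 0.002, -0.001]
contact_force: [-0.9, -0.8, 5.7]
gripper_width: 57.0
grasp_force: 68.2
```

send_rows(
  targets=[
    {"gripper":1,"x":0,"y":0,"z":-1,"ax":0,"ay":0,"az":0},
    {"gripper":1,"x":0,"y":0,"z":-3,"ax":0,"ay":0,"az":0},
    {"gripper":1,"x":0,"y":0,"z":-4,"ax":0,"ay":0,"az":0},
    {"gripper":1,"x":0,"y":0,"z":-4,"ax":0,"ay":0,"az":0},
    {"gripper":1,"x":0,"y":0,"z":-4,"ax":0,"ay":0,"az":0},
  ],
)

```text
clock: 23.73
position: [502.8, 402.6, 181.3]
ee_rot: [0.98, 0.198, -0.001, 0.001]
contact_force: [-0.2, 0.5, -2.9]
gripper_width: 57.2
grasp_force: 67.2
```

send_rows(
  targets=[
    {"gripper":1,"x":0,"y":0,"z":-2,"ax":0,"ay":0,"az":0},
    {"gripper":1,"x":0,"y":0,"z":0,"ax":0,"ay":0,"az":0},
    {"gripper":1,"x":0,"y":0,"z":0,"ax":0,"ay":0,"az":0},
  ],
)

```text
clock: 23.98
position: [503.2, 403.3, 201.0]
ee_rot: [0.98, 0.197, 0.0, -0.001]
contact_force: [-0.6, -0.4, -4.0]
gripper_width: 56.9
grasp_force: 67.4
```

```bash
python3 - <<'E'
from h import *
to(588,17.9,195,20.2)
E
```

```text
t 24.0 pos [503.2 403.3 201. ] psi 22.78 tilt 0.11 j6 60 F [-0.6 -0.4 -4. ] w 56.9 g 67.4
to (588, 17.9, 195, 20.2) shift cm [-7.11 38.82  0.52] rows>=9.9 then az 2.6 rows>=0.4
```

send_rows(
  targets=[
    {"gripper":1,"x":-0.71,"y":3.88,"z":0,"ax":0,"ay":0,"az":0},
    {"gripper":1,"x":-0.71,"y":3.88,"z":0,"ax":0,"ay":0,"az":0},
    {"gripper":1,"x":-0.71,"y":3.88,"z":0,"ax":0,"ay":0,"az":0},
    {"gripper":1,"x":-0.71,"y":3.88,"z":0,"ax":0,"ay":0,"az":0},
    {"gripper":1,"x":-0.71,"y":3.88,"z":0,"ax":0,"ay":0,"az":0},
  ],
)

```text
clock: 24.4
position: [544.4, 208.3, 196.9]
ee_rot: [0.98, 0.198, -0.003, 0.001]
contact_force: [0.7, 0.2, -3.5]
gripper_width: 56.8
grasp_force: 67.2
```

send_rows(
  targets=[
    {"gripper":1,"x":-0.71,"y":3.88,"z":0,"ax":0,"ay":0,"az":0},
    {"gripper":1,"x":-0.71,"y":3.88,"z":0,"ax":0,"ay":0,"az":0},
    {"gripper":1,"x":-0.71,"y":3.88,"z":0,"ax":0,"ay":0,"az":0},
    {"gripper":1,"x":-0.71,"y":3.88,"z":0,"ax":0,"ay":0,"az":0},
    {"gripper":1,"x":-0.71,"y":3.88,"z":0,"ax":0,"ay":0,"az":0},
  ],
)

```text
clock: 24.82
position: [586.8, 16.2, 197.0]
ee_rot: [0.98, 0.198, -0.003, -0.0]
contact_force: [0.4, 1.2, -3.6]
gripper_width: 57.0
grasp_force: 67.2
```

send_rows(
  targets=[
    {"gripper":1,"x":0,"y":0,"z":0,"ax":0,"ay":0,"az":2.6},
    {"gripper":1,"x":0,"y":0,"z":0,"ax":0,"ay":0,"az":0},
    {"gripper":1,"x":0,"y":0,"z":0,"ax":0,"ay":0,"az":0},
    {"gripper":1,"x":0,"y":0,"z":0,"ax":0,"ay":0,"az":0},
    {"gripper":1,"x":0,"y":0,"z":0,"ax":0,"ay":0,"az":0},
  ],
)

```text
clock: 25.23
position: [588.3, 19.4, 199.4]
ee_rot: [0.984, 0.177, -0.001, -0.0]
contact_force: [0.6, 0.8, -3.8]
gripper_width: 57.0
grasp_force: 67.3
```

```bash
python3 - <<'E'
from h import *
to(589,17.9,128,20.2)
im,d,m=grab('side','s8'); P=pts(d,m)
hsv=cv2.cvtColor(im,cv2.COLOR_RGB2HSV).astype(int);I=im.astype(int); H,S=hsv[...,0],hsv[...,1]
yel=(I[...,0]>120)&(I[...,1]>100)&(I[...,2]<90)
bl=(H>100)&(H<130)&(S>120)
print('red',*fit(P,(285,160,90,70),84,105,((S>215)&(I[...,0]>190))|yel)[:3])
print('blue',*fit(P,(270,90,120,110),213,245,bl|yel)[:3])
cv2.imwrite('pics/c8.png',cv2.resize(im[80:260,250:420],(560,593))[:,:,::-1])
E
```

```text
t 25.2 pos [588.3  19.4 199.4] psi 20.34 tilt 0.10 j6 93 F [ 0.6  0.8 -3.8] w 57.0 g 67.3
to (589, 17.9, 128, 20.2) shift cm [0.03 0.17 7.14] rows>=1.8 then az 0.1 rows>=0.0
red [588.   20.  142.5  63.8  20. ] 181 93.0
blue [585.2  21.7 142.2  66.   20.4] 393 220.4
```

View pics/c8.png

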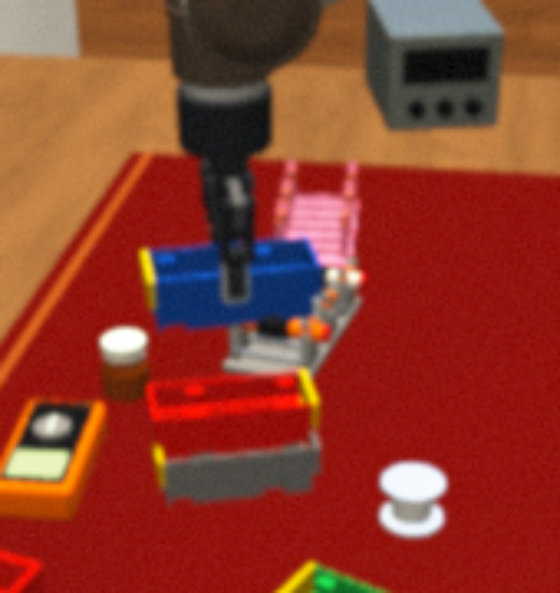

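Red stands on the base with ends alternating (yellow right at (308,400)); blue held above with yellow left. Lower it.

send_rows(
  targets=[
    {"gripper":1,"x":0.2,"y":0.18,"z":2.5,"ax":0,"ay":0,"az":0},
    {"gripper":1,"x":0,"y":0,"z":2.5,"ax":0,"ay":0,"az":0},
    {"gripper":1,"x":0,"y":0,"z":2,"ax":0,"ay":0,"az":0},
    {"gripper":1,"x":0,"y":0,"z":0.5,"ax":0,"ay":0,"az":0},
    {"gripper":1,"x":0,"y":0,"z":0,"ax":0,"ay":0,"az":0},
  ],
)

```text
clock: 25.7
position: [590.2, 17.7, 123.7]
ee_rot: [0.984, 0.176, -0.002, 0.0]
contact_force: [0.1, 0.1, -3.0]
gripper_width: 56.8
grasp_force: 67.1
```

send_rows(
  targets=[
    {"gripper":1,"x":0,"y":0,"z":0,"ax":0,"ay":0,"az":0},
    {"gripper":1,"x":0,"y":0,"z":0.2,"ax":0,"ay":0,"az":0},
    {"gripper":1,"x":0,"y":0,"z":0.2,"ax":0,"ay":0,"az":0},
    {"gripper":1,"x":0,"y":0,"z":0,"ax":0,"ay":0,"az":0},
    {"gripper":1,"x":0,"y":0,"z":0,"ax":0,"ay":0,"az":0},
  ],
)

```text
clock: 26.12
position: [591.6, 17.3, 121.9]
ee_rot: [0.984, 0.175, 0.001, -0.0]
contact_force: [0.1, 0.7, -3.3]
gripper_width: 56.7
grasp_force: 67.2
```

send_rows(
  targets=[
    {"gripper":1,"x":0,"y":0,"z":0.2,"ax":0,"ay":0,"az":0},
    {"gripper":1,"x":0,"y":0,"z":0,"ax":0,"ay":0,"az":0},
    {"gripper":1,"x":0,"y":0,"z":0,"ax":0,"ay":0,"az":0},
  ],
)

```text
clock: 26.37
position: [591.3, 17.2, 119.2]
ee_rot: [0.984, 0.175, -0.0, 0.0]
contact_force: [-0.0, 0.2, -3.3]
gripper_width: 56.9
grasp_force: 67.2
```

send_rows(
  targets=[
    {"gripper":1,"x":-0.05,"y":-0.15,"z":0,"ax":0,"ay":0,"az":0},
    {"gripper":1,"x":0,"y":0,"z":0,"ax":0,"ay":0,"az":0},
    {"gripper":1,"x":0,"y":0,"z":0,"ax":0,"ay":0,"az":0},
  ],
)

```text
clock: 26.62
position: [590.3, 18.6, 119.3]
ee_rot: [0.984, 0.176, 0.0, -0.0]
contact_force: [-0.2, 0.1, -3.8]
gripper_width: 56.9
grasp_force: 67.2
```

send_rows(
  targets=[
    {"gripper":1,"x":0,"y":0,"z":0.2,"ax":0,"ay":0,"az":0},
    {"gripper":1,"x":0,"y":0,"z":0,"ax":0,"ay":0,"az":0},
    {"gripper":1,"x":0,"y":0,"z":0,"ax":0,"ay":0,"az":0},
  ],
)

```text
clock: 26.87
position: [590.2, 18.4, 117.1]
ee_rot: [0.984, 0.175, -0.0, 0.0]
contact_force: [0.2, -0.0, -2.9]
gripper_width: 56.6
grasp_force: 67.2
```

send_rows(
  targets=[
    {"gripper":1,"x":0,"y":0,"z":0.2,"ax":0,"ay":0,"az":0},
    {"gripper":1,"x":0,"y":0,"z":0,"ax":0,"ay":0,"az":0},
    {"gripper":1,"x":0,"y":0,"z":0,"ax":0,"ay":0,"az":0},
  ],
)

```text
clock: 27.12
position: [590.3, 18.4, 115.1]
ee_rot: [0.984, 0.175, -0.0, 0.0]
contact_force: [-1.1, -0.7, -2.3]
gripper_width: 56.9
grasp_force: 67.2
```

send_rows(
  targets=[
    {"gripper":1,"x":0,"y":0,"z":0.2,"ax":0,"ay":0,"az":0},
    {"gripper":1,"x":0,"y":0,"z":0,"ax":0,"ay":0,"az":0},
    {"gripper":1,"x":0,"y":0,"z":0,"ax":0,"ay":0,"az":0},
  ],
)

```text
clock: 27.37
position: [590.3, 18.5, 113.1]
ee_rot: [0.984, 0.175, -0.0, 0.0]
contact_force: [-0.6, 0.6, -4.0]
gripper_width: 56.7
grasp_force: 67.2
```

send_rows(
  targets=[
    {"gripper":1,"x":0,"y":0,"z":0.2,"ax":0,"ay":0,"az":0},
    {"gripper":1,"x":0,"y":0,"z":0,"ax":0,"ay":0,"az":0},
    {"gripper":1,"x":0,"y":0,"z":0,"ax":0,"ay":0,"az":0},
  ],
)

```text
clock: 27.62
position: [590.6, 18.4, 112.7]
ee_rot: [0.984, 0.176, 0.001, 0.0]
contact_force: [-3.2, 0.1, 5.0]
gripper_width: 56.7
grasp_force: 68.1
```

send_rows(
  targets=[
    {"gripper":1,"x":0,"y":0,"z":0.1,"ax":0,"ay":0,"az":0},
    {"gripper":1,"x":0,"y":0,"z":0,"ax":0,"ay":0,"az":0},
    {"gripper":1,"x":0,"y":0,"z":0,"ax":0,"ay":0,"az":0},
  ],
)

```text
clock: 27.87
position: [590.6, 18.4, 112.7]
ee_rot: [0.984, 0.176, 0.001, 0.0]
contact_force: [-5.4, -0.0, 9.4]
gripper_width: 56.9
grasp_force: 69.1
```

Landed at 112.7, exactly the predicted height. Release, rise, then green.

send_rows(
  targets=[
    {"gripper":-1,"x":0,"y":0,"z":-0.2,"ax":0,"ay":0,"az":0},
    {"gripper":-1,"x":0,"y":0,"z":0,"ax":0,"ay":0,"az":0},
    {"gripper":-1,"x":0,"y":0,"z":0,"ax":0,"ay":0,"az":0},
    {"gripper":-1,"x":0,"y":0,"z":0,"ax":0,"ay":0,"az":0},
    {"gripper":-1,"x":0,"y":0,"z":-1,"ax":0,"ay":0,"az":0},
  ],
)

```text
clock: 28.28
position: [589.0, 18.2, 120.3]
ee_rot: [0.985, 0.175, -0.002, -0.0]
contact_force: [0.4, -0.2, -0.7]
gripper_width: 85.5
grasp_force: 0.0
```

send_rows(
  targets=[
    {"gripper":-1,"x":0,"y":0,"z":-3,"ax":0,"ay":0,"az":0},
    {"gripper":-1,"x":0,"y":0,"z":-3.5,"ax":0,"ay":0,"az":0},
    {"gripper":-1,"x":0,"y":0,"z":-1,"ax":0,"ay":0,"az":0},
    {"gripper":-1,"x":0,"y":0,"z":0,"ax":0,"ay":0,"az":0},
    {"gripper":-1,"x":0,"y":0,"z":0,"ax":0,"ay":0,"az":0},
  ],
)

```text
clock: 28.7
position: [590.6, 18.6, 198.3]
ee_rot: [0.985, 0.175, 0.001, -0.0]
contact_force: [-0.4, 0.0, -0.6]
gripper_width: 85.5
grasp_force: 0.0
```

```bash
python3 - <<'E'
from h import *
im,d,m=grab('side','s9'); P=pts(d,m)
hsv=cv2.cvtColor(im,cv2.COLOR_RGB2HSV).astype(int);I=im.astype(int); H,S=hsv[...,0],hsv[...,1]
gr=(H>40)&(H<85)&(S>100); yel=(I[...,0]>120)&(I[...,1]>100)&(I[...,2]<90)
print('green',*fit(P,(320,240,90,66),42,60,gr|yel)[:3])
print('blue',*fit(P,(270,140,110,90),128,150,((H>100)&(H<130)&(S>120))|yel)[:3])
z=np.load('side0.npz'); I0=z['im'].astype(int); h0=cv2.cvtColor(z['im'],cv2.COLOR_RGB2HSV).astype(int)
print('green at start',*fit(z['P'],(320,240,90,66),42,60,((h0[...,0]>40)&(h0[...,0]<85)&(h0[...,1]>100))|((I0[...,0]>120)&(I0[...,1]>100)&(I0[...,2]<90)))[:3])
to(440.8,239.5,130,-24)
E
```

```text
green [438.9 240.7 145.2  63.4 156. ] 469 46.8
blue [587.7  19.9 142.8  64.7  20.2] 396 134.7
green at start [439.2 241.7 144.3  62.4 157.1] 463 47.0
t 28.8 pos [589.9  18.5 197. ] psi 20.19 tilt 0.04 j6 93 F [-0.3  0.5 -0.7] w 85.5 g 0.0
to (440.8, 239.5, 130, -24) shift cm [ -6.36 -25.89   6.72] rows>=6.9 then az 44.2 rows>=6.3
```

send_rows(
  targets=[
    {"gripper":-1,"x":-0.91,"y":-3.7,"z":0.5,"ax":0,"ay":0,"az":0},
    {"gripper":-1,"x":-0.91,"y":-3.7,"z":0.5,"ax":0,"ay":0,"az":0},
    {"gripper":-1,"x":-0.91,"y":-3.7,"z":1,"ax":0,"ay":0,"az":0},
    {"gripper":-1,"x":-0.91,"y":-3.7,"z":1,"ax":0,"ay":0,"az":0},
    {"gripper":-1,"x":-0.91,"y":-3.7,"z":1,"ax":0,"ay":0,"az":0},
  ],
)

```text
clock: 29.17
position: [481.9, 176.9, 155.6]
ee_rot: [0.985, 0.175, -0.001, 0.001]
contact_force: [0.9, 0.9, 0.2]
gripper_width: 85.0
grasp_force: 0.0
```

send_rows(
  targets=[
    {"gripper":-1,"x":-0.91,"y":-3.7,"z":1,"ax":0,"ay":0,"az":0},
    {"gripper":-1,"x":-0.91,"y":-3.7,"z":1,"ax":0,"ay":0,"az":0},
    {"gripper":-1,"x":0,"y":0,"z":0,"ax":0,"ay":0,"az":6.3},
    {"gripper":-1,"x":0,"y":0,"z":0,"ax":0,"ay":0,"az":6.3},
    {"gripper":-1,"x":0,"y":0,"z":0,"ax":0,"ay":0,"az":6.3},
  ],
)

```text
clock: 29.58
position: [439.7, 239.7, 135.7]
ee_rot: [1.0, 0.01, -0.001, 0.001]
contact_force: [0.3, -0.9, 0.3]
gripper_width: 85.3
grasp_force: 0.0
```

send_rows(
  targets=[
    {"gripper":-1,"x":0,"y":0,"z":0,"ax":0,"ay":0,"az":6.3},
    {"gripper":-1,"x":0,"y":0,"z":0,"ax":0,"ay":0,"az":6.3},
    {"gripper":-1,"x":0,"y":0,"z":0,"ax":0,"ay":0,"az":6.3},
    {"gripper":-1,"x":0,"y":0,"z":0,"ax":0,"ay":0,"az":6.3},
    {"gripper":-1,"x":0,"y":0,"z":0,"ax":0,"ay":0,"az":0},
  ],
)

```text
clock: 30.0
position: [440.4, 238.8, 135.9]
ee_rot: [0.978, -0.208, -0.001, 0.001]
contact_force: [0.3, -0.3, -0.7]
gripper_width: 85.3
grasp_force: 0.0
```

send_rows(
  targets=[
    {"gripper":-1,"x":0,"y":0,"z":0,"ax":0,"ay":0,"az":0},
    {"gripper":-1,"x":0,"y":0,"z":0,"ax":0,"ay":0,"az":0},
    {"gripper":-1,"x":0,"y":0,"z":0,"ax":0,"ay":0,"az":0},
  ],
)

```text
clock: 30.25
position: [441.0, 239.3, 136.9]
ee_rot: [0.978, -0.206, -0.0, 0.0]
contact_force: [0.1, -0.4, 0.1]
gripper_width: 85.4
grasp_force: 0.0
```

```bash
python3 - <<'E'
from h import *
to(440.8,239.5,20,-24)
im,d,m=grab('side','s10'); P=pts(d,m)
hsv=cv2.cvtColor(im,cv2.COLOR_RGB2HSV).astype(int);I=im.astype(int); H,S=hsv[...,0],hsv[...,1]
gr=(H>40)&(H<85)&(S>100); yel=(I[...,0]>120)&(I[...,1]>100)&(I[...,2]<90)
print('green',*fit(P,(320,240,90,66),42,60,gr|yel)[:3])
im,d,m=grab('top','t10'); P=pts(d,m); print('stack top cam',*fit(P,(275,155,65,90),130,150)[:3])
E
```

```text
t 30.2 pos [441.  239.3 136.9] psi -23.81 tilt 0.05 j6 19 F [ 0.1 -0.4  0.1] w 85.4 g 0.0
to (440.8, 239.5, 20, -24) shift cm [-0.02 -0.02 11.69] rows>=2.9 then az 0.2 rows>=0.0
green [439.6 241.3 144.1  63.8 155.5] 468 47.1
stack top cam [589.7  17.2 143.   58.1  20.1] 298 138.8
```

send_rows(
  targets=[
    {"gripper":-1,"x":0,"y":0,"z":3.5,"ax":0,"ay":0,"az":0},
    {"gripper":-1,"x":0,"y":0,"z":3.5,"ax":0,"ay":0,"az":0},
    {"gripper":-1,"x":0,"y":0,"z":3.2,"ax":0,"ay":0,"az":0},
    {"gripper":-1,"x":0,"y":0,"z":1.5,"ax":0,"ay":0,"az":0},
    {"gripper":-1,"x":0,"y":0,"z":0,"ax":0,"ay":0,"az":0},
  ],
)

```text
clock: 30.77
position: [439.1, 237.5, 16.9]
ee_rot: [0.978, -0.207, -0.002, 0.003]
contact_force: [-0.1, 0.7, -0.3]
gripper_width: 85.4
grasp_force: 0.0
```

send_rows(
  targets=[
    {"gripper":1,"x":0,"y":0,"z":0,"ax":0,"ay":0,"az":0},
    {"gripper":1,"x":0,"y":0,"z":0,"ax":0,"ay":0,"az":0},
    {"gripper":1,"x":0,"y":0,"z":0,"ax":0,"ay":0,"az":0},
    {"gripper":1,"x":0,"y":0,"z":0,"ax":0,"ay":0,"az":0},
    {"gripper":1,"x":0,"y":0,"z":0,"ax":0,"ay":0,"az":0},
  ],
)

```text
clock: 31.18
position: [442.1, 240.5, 22.1]
ee_rot: [0.978, -0.207, 0.001, -0.002]
contact_force: [-1.2, 0.2, 6.8]
gripper_width: 56.9
grasp_force: 67.2
```

send_rows(
  targets=[
    {"gripper":1,"x":0,"y":0,"z":0,"ax":0,"ay":0,"az":0},
    {"gripper":1,"x":0,"y":0,"z":0,"ax":0,"ay":0,"az":0},
  ],
)

```text
clock: 31.35
position: [442.1, 240.5, 22.1]
ee_rot: [0.978, -0.207, 0.001, -0.001]
contact_force: [-1.6, 1.1, 7.8]
gripper_width: 56.9
grasp_force: 67.3
```

send_rows(
  targets=[
    {"gripper":1,"x":0,"y":0,"z":-1,"ax":0,"ay":0,"az":0},
    {"gripper":1,"x":0,"y":0,"z":-3,"ax":0,"ay":0,"az":0},
    {"gripper":1,"x":0,"y":0,"z":-4,"ax":0,"ay":0,"az":0},
    {"gripper":1,"x":0,"y":0,"z":-4,"ax":0,"ay":0,"az":0},
    {"gripper":1,"x":0,"y":0,"z":-4,"ax":0,"ay":0,"az":0},
  ],
)

```text
clock: 31.77
position: [440.2, 238.8, 181.8]
ee_rot: [0.978, -0.207, -0.001, 0.0]
contact_force: [0.3, 0.3, -3.0]
gripper_width: 57.1
grasp_force: 66.0
```

send_rows(
  targets=[
    {"gripper":1,"x":0,"y":0,"z":-3,"ax":0,"ay":0,"az":0},
    {"gripper":1,"x":0,"y":0,"z":-3,"ax":0,"ay":0,"az":0},
    {"gripper":1,"x":0,"y":0,"z":0,"ax":0,"ay":0,"az":0},
    {"gripper":1,"x":0,"y":0,"z":0,"ax":0,"ay":0,"az":0},
  ],
)

```text
clock: 32.1
position: [441.0, 239.8, 241.8]
ee_rot: [0.978, -0.207, 0.001, -0.002]
contact_force: [-0.7, 0.3, -3.9]
gripper_width: 56.3
grasp_force: 66.3
```

```bash
python3 - <<'E'
from h import *
to(589.5,18.4,235,-160)
E
```

```text
t 32.1 pos [441.  239.8 241.8] psi -23.91 tilt 0.23 j6 19 F [-0.7  0.3 -3.9] w 56.3 g 66.3
to (589.5, 18.4, 235, -160) shift cm [22.55 14.22  0.63] rows>=6.7 then az 136.1 rows>=19.4
```

send_rows(
  targets=[
    {"gripper":1,"x":3.22,"y":2.03,"z":0,"ax":0,"ay":0,"az":0},
    {"gripper":1,"x":3.22,"y":2.03,"z":0,"ax":0,"ay":0,"az":0},
    {"gripper":1,"x":3.22,"y":2.03,"z":0,"ax":0,"ay":0,"az":0},
    {"gripper":1,"x":3.22,"y":2.03,"z":0,"ax":0,"ay":0,"az":0},
    {"gripper":1,"x":3.22,"y":2.03,"z":0,"ax":0,"ay":0,"az":0},
  ],
)

```text
clock: 32.52
position: [546.3, 79.7, 237.6]
ee_rot: [0.978, -0.207, -0.002, 0.001]
contact_force: [-0.3, 1.0, -2.4]
gripper_width: 56.7
grasp_force: 66.1
```

send_rows(
  targets=[
    {"gripper":1,"x":3.22,"y":2.03,"z":0,"ax":0,"ay":0,"az":0},
    {"gripper":1,"x":3.22,"y":2.03,"z":0,"ax":0,"ay":0,"az":0},
    {"gripper":1,"x":0,"y":0,"z":0,"ax":0,"ay":0,"az":0},
  ],
)

```text
clock: 32.77
position: [591.0, 13.2, 236.7]
ee_rot: [0.978, -0.21, -0.002, 0.002]
contact_force: [0.2, 1.3, -2.9]
gripper_width: 56.9
grasp_force: 66.1
```

send_rows(
  targets=[
    {"gripper":1,"x":0,"y":0,"z":0,"ax":0,"ay":0,"az":6.8},
    {"gripper":1,"x":0,"y":0,"z":0,"ax":0,"ay":0,"az":6.8},
    {"gripper":1,"x":0,"y":0,"z":0,"ax":0,"ay":0,"az":6.8},
    {"gripper":1,"x":0,"y":0,"z":0,"ax":0,"ay":0,"az":6.8},
    {"gripper":1,"x":0,"y":0,"z":0,"ax":0,"ay":0,"az":6.8},
  ],
)

```text
clock: 33.18
position: [588.1, 18.1, 237.2]
ee_rot: [0.873, -0.487, -0.002, 0.002]
contact_force: [0.3, -0.3, -1.9]
gripper_width: 57.0
grasp_force: 66.2
```

send_rows(
  targets=[
    {"gripper":1,"x":0,"y":0,"z":0,"ax":0,"ay":0,"az":6.8},
    {"gripper":1,"x":0,"y":0,"z":0,"ax":0,"ay":0,"az":6.8},
    {"gripper":1,"x":0,"y":0,"z":0,"ax":0,"ay":0,"az":6.8},
    {"gripper":1,"x":0,"y":0,"z":0,"ax":0,"ay":0,"az":6.8},
    {"gripper":1,"x":0,"y":0,"z":0,"ax":0,"ay":0,"az":6.8},
  ],
)

```text
clock: 33.6
position: [588.0, 18.2, 237.2]
ee_rot: [-0.693, 0.721, 0.002, -0.002]
contact_force: [-0.4, -0.2, -2.4]
gripper_width: 56.8
grasp_force: 66.1
```

send_rows(
  targets=[
    {"gripper":1,"x":0,"y":0,"z":0,"ax":0,"ay":0,"az":6.8},
    {"gripper":1,"x":0,"y":0,"z":0,"ax":0,"ay":0,"az":6.8},
    {"gripper":1,"x":0,"y":0,"z":0,"ax":0,"ay":0,"az":6.8},
    {"gripper":1,"x":0,"y":0,"z":0,"ax":0,"ay":0,"az":6.8},
    {"gripper":1,"x":0,"y":0,"z":0,"ax":0,"ay":0,"az":6.8},
  ],
)

```text
clock: 34.02
position: [588.0, 18.3, 237.2]
ee_rot: [-0.452, 0.892, 0.001, -0.003]
contact_force: [-0.2, -0.1, -2.9]
gripper_width: 57.1
grasp_force: 66.1
```

send_rows(
  targets=[
    {"gripper":1,"x":0,"y":0,"z":0,"ax":0,"ay":0,"az":6.8},
    {"gripper":1,"x":0,"y":0,"z":0,"ax":0,"ay":0,"az":6.8},
    {"gripper":1,"x":0,"y":0,"z":0,"ax":0,"ay":0,"az":6.8},
    {"gripper":1,"x":0,"y":0,"z":0,"ax":0,"ay":0,"az":6.8},
    {"gripper":1,"x":0,"y":0,"z":0,"ax":0,"ay":0,"az":6.8},
  ],
)

```text
clock: 34.43
position: [588.0, 18.3, 237.2]
ee_rot: [-0.171, 0.985, 0.0, -0.003]
contact_force: [0.2, -0.3, -2.5]
gripper_width: 56.8
grasp_force: 66.1
```

send_rows(
  targets=[
    {"gripper":1,"x":0,"y":0,"z":0,"ax":0,"ay":0,"az":0},
    {"gripper":1,"x":0,"y":0,"z":0,"ax":0,"ay":0,"az":0},
    {"gripper":1,"x":0,"y":0,"z":0,"ax":0,"ay":0,"az":0},
    {"gripper":1,"x":0,"y":0,"z":0,"ax":0,"ay":0,"az":0},
    {"gripper":1,"x":0,"y":0,"z":0,"ax":0,"ay":0,"az":0},
  ],
)

```text
clock: 34.85
position: [589.5, 18.3, 239.9]
ee_rot: [-0.175, 0.985, 0.0, -0.0]
contact_force: [-0.2, 0.6, -4.1]
gripper_width: 56.7
grasp_force: 66.1
```

```bash
cat > g.py <<'E'
from h import *
to(590,18.4,165,-160)
im,d,m=grab('side','s11'); P=pts(d,m); zt=arm.read_state()['position'][2]+28
hsv=cv2.cvtColor(im,cv2.COLOR_RGB2HSV).astype(int);I=im.astype(int); H,S=hsv[...,0],hsv[...,1]
gr=(H>40)&(H<85)&(S>100); yel=(I[...,0]>120)&(I[...,1]>100)&(I[...,2]<90)
print('green',*fit(P,(260,40,130,150),zt-11,zt+11,gr|yel)[:3])
print('blue',*fit(P,(270,140,110,90),128,150,((H>100)&(H<130)&(S>120))|yel)[:3])
cv2.imwrite('pics/c11.png',cv2.resize(im[60:260,240:420],(540,600))[:,:,::-1])
E
python3 g.py
```

```text
t 34.9 pos [589.5  18.3 239.9] psi -159.83 tilt 0.04 j6 -87 F [-0.2  0.6 -4.1] w 56.7 g 66.1
to (590, 18.4, 165, -160) shift cm [-0.06 -0.01  7.49] rows>=1.9 then az 0.2 rows>=0.0
green [589.2  19.8 142.6  65.5  19.6] 348 262.9
blue [588.   19.7 142.3  65.9  20.2] 398 134.5
```

View pics/c11.png

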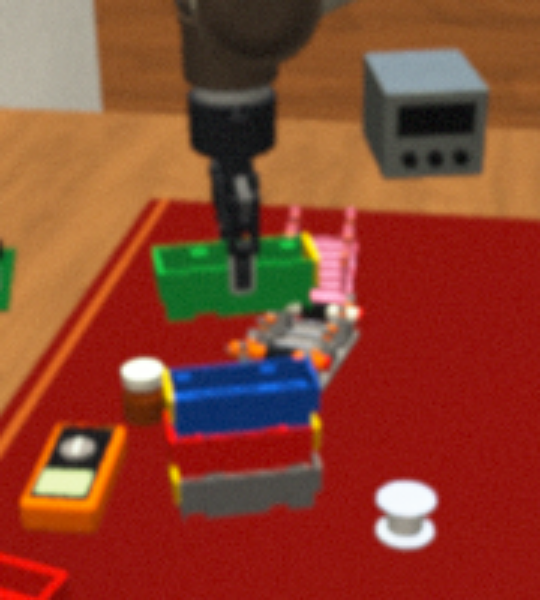

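Blue stands on red, ends alternate; green is aligned above with yellow right (312,262). Lower it.

send_rows(
  targets=[
    {"gripper":1,"x":0.05,"y":0,"z":2.5,"ax":0,"ay":0,"az":0},
    {"gripper":1,"x":0,"y":0,"z":2.5,"ax":0,"ay":0,"az":0},
    {"gripper":1,"x":0,"y":0,"z":1.7,"ax":0,"ay":0,"az":0},
    {"gripper":1,"x":0,"y":0,"z":0.5,"ax":0,"ay":0,"az":0},
    {"gripper":1,"x":0,"y":0,"z":0,"ax":0,"ay":0,"az":0},
  ],
)

```text
clock: 35.32
position: [588.4, 17.9, 166.9]
ee_rot: [-0.175, 0.985, -0.0, -0.002]
contact_force: [0.5, 0.8, -1.9]
gripper_width: 56.9
grasp_force: 66.1
```

send_rows(
  targets=[
    {"gripper":1,"x":0,"y":0,"z":0,"ax":0,"ay":0,"az":0},
    {"gripper":1,"x":0,"y":0,"z":0,"ax":0,"ay":0,"az":0},
    {"gripper":1,"x":0,"y":0,"z":0.2,"ax":0,"ay":0,"az":0},
    {"gripper":1,"x":0,"y":0,"z":0,"ax":0,"ay":0,"az":0},
    {"gripper":1,"x":0,"y":0,"z":0,"ax":0,"ay":0,"az":0},
  ],
)

```text
clock: 35.73
position: [589.4, 18.2, 166.9]
ee_rot: [-0.175, 0.985, 0.0, 0.001]
contact_force: [0.4, -0.1, -3.4]
gripper_width: 56.9
grasp_force: 66.1
```

send_rows(
  targets=[
    {"gripper":1,"x":0,"y":0,"z":0.2,"ax":0,"ay":0,"az":0},
    {"gripper":1,"x":0,"y":0,"z":0.2,"ax":0,"ay":0,"az":0},
    {"gripper":1,"x":0,"y":0,"z":0,"ax":0,"ay":0,"az":0},
    {"gripper":1,"x":0,"y":0,"z":0,"ax":0,"ay":0,"az":0},
  ],
)

```text
clock: 36.07
position: [589.0, 18.1, 162.1]
ee_rot: [-0.175, 0.985, -0.0, -0.0]
contact_force: [0.7, -0.8, -3.1]
gripper_width: 56.8
grasp_force: 66.1
```

send_rows(
  targets=[
    {"gripper":1,"x":0,"y":0,"z":0.2,"ax":0,"ay":0,"az":0},
    {"gripper":1,"x":0,"y":0,"z":0,"ax":0,"ay":0,"az":0},
    {"gripper":1,"x":0,"y":0,"z":0,"ax":0,"ay":0,"az":0},
  ],
)

```text
clock: 36.32
position: [589.1, 18.1, 160.1]
ee_rot: [-0.175, 0.985, -0.0, -0.0]
contact_force: [-0.1, 0.1, -2.5]
gripper_width: 56.6
grasp_force: 66.1
```

send_rows(
  targets=[
    {"gripper":1,"x":0,"y":0,"z":0.2,"ax":0,"ay":0,"az":0},
    {"gripper":1,"x":0,"y":0,"z":0,"ax":0,"ay":0,"az":0},
    {"gripper":1,"x":0,"y":0,"z":0,"ax":0,"ay":0,"az":0},
  ],
)

```text
clock: 36.57
position: [589.1, 18.1, 158.1]
ee_rot: [-0.175, 0.985, 0.0, -0.0]
contact_force: [-0.3, -0.2, -2.8]
gripper_width: 57.2
grasp_force: 66.1
```

send_rows(
  targets=[
    {"gripper":1,"x":0,"y":0,"z":0.2,"ax":0,"ay":0,"az":0},
    {"gripper":1,"x":0,"y":0,"z":0,"ax":0,"ay":0,"az":0},
    {"gripper":1,"x":0,"y":0,"z":0,"ax":0,"ay":0,"az":0},
  ],
)

```text
clock: 36.82
position: [589.6, 18.1, 157.1]
ee_rot: [-0.175, 0.985, -0.0, 0.001]
contact_force: [-0.8, -0.2, 1.9]
gripper_width: 57.0
grasp_force: 66.7
```

send_rows(
  targets=[
    {"gripper":1,"x":0,"y":0,"z":0.1,"ax":0,"ay":0,"az":0},
    {"gripper":1,"x":0,"y":0,"z":0,"ax":0,"ay":0,"az":0},
    {"gripper":1,"x":0,"y":0,"z":0,"ax":0,"ay":0,"az":0},
  ],
)

```text
clock: 37.07
position: [589.6, 18.1, 157.1]
ee_rot: [-0.175, 0.985, -0.0, 0.001]
contact_force: [-2.9, 0.3, 6.5]
gripper_width: 56.9
grasp_force: 67.3
```

Seated at 157.1 as predicted. Release, rise and back away, then check.

send_rows(
  targets=[
    {"gripper":-1,"x":0,"y":0,"z":-0.15,"ax":0,"ay":0,"az":0},
    {"gripper":-1,"x":0,"y":0,"z":0,"ax":0,"ay":0,"az":0},
    {"gripper":-1,"x":0,"y":0,"z":0,"ax":0,"ay":0,"az":0},
    {"gripper":-1,"x":0,"y":0,"z":0,"ax":0,"ay":0,"az":0},
    {"gripper":-1,"x":0,"y":0,"z":-1,"ax":0,"ay":0,"az":0},
  ],
)

```text
clock: 37.48
position: [587.8, 17.9, 164.8]
ee_rot: [-0.174, 0.985, 0.0, -0.002]
contact_force: [0.6, -0.2, 0.2]
gripper_width: 85.6
grasp_force: 0.0
```

send_rows(
  targets=[
    {"gripper":-1,"x":0,"y":0,"z":-3,"ax":0,"ay":0,"az":0},
    {"gripper":-1,"x":0,"y":0,"z":-3.5,"ax":0,"ay":0,"az":0},
    {"gripper":-1,"x":0,"y":0,"z":-3,"ax":0,"ay":0,"az":0},
    {"gripper":-1,"x":2,"y":-3.3,"z":0,"ax":0,"ay":0,"az":0},
    {"gripper":-1,"x":2,"y":-3.3,"z":0,"ax":0,"ay":0,"az":0},
  ],
)

```text
clock: 37.9
position: [575.7, -56.9, 265.2]
ee_rot: [-0.177, 0.984, -0.0, 0.003]
contact_force: [0.6, 0.4, -0.8]
gripper_width: 85.8
grasp_force: 0.0
```

send_rows(
  targets=[
    {"gripper":-1,"x":2,"y":-3.3,"z":0,"ax":0,"ay":0,"az":0},
    {"gripper":-1,"x":2,"y":-3.3,"z":0,"ax":0,"ay":0,"az":0},
    {"gripper":-1,"x":2,"y":-3.3,"z":0,"ax":0,"ay":0,"az":0},
    {"gripper":-1,"x":2,"y":-3.3,"z":0,"ax":0,"ay":0,"az":0},
    {"gripper":-1,"x":0,"y":0,"z":0,"ax":0,"ay":0,"az":0},
  ],
)

```text
clock: 38.32
position: [543.0, -214.3, 262.5]
ee_rot: [-0.172, 0.985, -0.001, -0.0]
contact_force: [0.2, 0.7, -0.2]
gripper_width: 85.4
grasp_force: 0.0
```

```bash
python3 - <<'E'
from h import *
where()
im,d,m=grab('side','s12'); im2,d2,m2=grab('top','t12'); P=pts(d2,m2)
print('stack',*fit(P,(270,145,70,100),175,195)[:3])
hsv=cv2.cvtColor(im2,cv2.COLOR_RGB2HSV).astype(int)
print('pens tops', [*fit(P,(365,180,80,60),42,58,(hsv[...,2]<80))[:3]])
c=np.zeros((600,800,3),np.uint8); c[:320,:512]=cv2.resize(im2,(512,320))
c[320:,:]=cv2.resize(im[120:260,220:620],(800,280)); 
cv2.imwrite('pics/c12.png',c[:,:,::-1])
E
```

```text
t 38.3 pos [ 543.  -214.3  262.5] psi -160.25 tilt 0.08 j6 -65 F [ 0.2  0.7 -0.2] w 85.4 g 0.0
stack [588.8  46.1 126.1   9.2  16.7] 31 185.2
pens tops [array([0., 0., 0., 0., 0.]), 0, nan]
  return _methods._mean(a, axis=axis, dtype=dtype,
  ret = ret.dtype.type(ret / rcount)
```

View pics/c12.png

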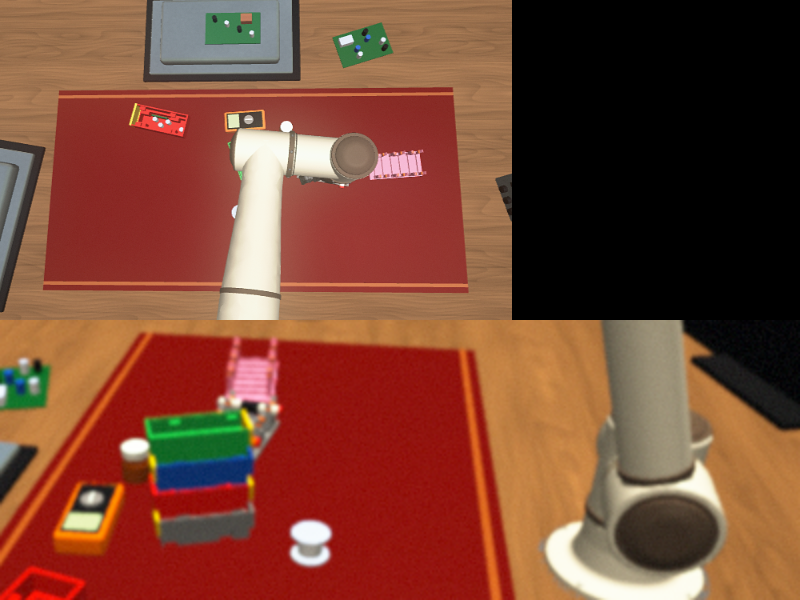

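send_rows(
  targets=[
    {"gripper":-1,"x":3.5,"y":-2,"z":0,"ax":0,"ay":0,"az":0},
    {"gripper":-1,"x":3.5,"y":-2,"z":0,"ax":0,"ay":0,"az":0},
    {"gripper":-1,"x":3.5,"y":-2,"z":0,"ax":0,"ay":0,"az":0},
    {"gripper":-1,"x":3.5,"y":-2,"z":0,"ax":0,"ay":0,"az":0},
    {"gripper":-1,"x":3.5,"y":-2,"z":0,"ax":0,"ay":0,"az":0},
  ],
)

```text
clock: 38.83
position: [414.3, -363.1, 262.5]
ee_rot: [-0.176, 0.984, -0.0, 0.0]
contact_force: [0.7, -0.5, 0.1]
gripper_width: 85.4
grasp_force: 0.0
```

send_rows(
  targets=[
    {"gripper":-1,"x":2,"y":-3.5,"z":0,"ax":0,"ay":0,"az":0},
    {"gripper":-1,"x":2,"y":-3.5,"z":0,"ax":0,"ay":0,"az":0},
    {"gripper":-1,"x":2,"y":-3.5,"z":0,"ax":0,"ay":0,"az":0},
    {"gripper":-1,"x":2,"y":-3.5,"z":0,"ax":0,"ay":0,"az":0},
    {"gripper":-1,"x":2,"y":-3.5,"z":0,"ax":0,"ay":0,"az":0},
  ],
)

```text
clock: 39.25
position: [381.7, -562.7, 262.4]
ee_rot: [-0.176, 0.984, -0.0, 0.0]
contact_force: [0.9, -0.0, 0.9]
gripper_width: 85.4
grasp_force: 0.0
```

```bash
python3 - <<'E'
from h import *
where()
im2,d2,m2=grab('top','t13'); P=pts(d2,m2)
print('stack',*fit(P,(265,140,80,100),174,198)[:3])
hsv=cv2.cvtColor(im2,cv2.COLOR_RGB2HSV).astype(int)
dark=hsv[...,2]<90
for n,b in dict(orange=(370,185,35,50),white=(408,185,35,55)).items(): print(n,*fit(P,b,35,75,dark&(hsv[...,1]<140))[:3])
c=cv2.resize(im2[120:260,260:460],(800,560),interpolation=cv2.INTER_CUBIC)
cv2.imwrite('pics/c13.png',c[:,:,::-1])
E
```

```text
t 39.2 pos [ 381.7 -562.7  262.4] psi -159.76 tilt 0.04 j6 -28 F [ 0.9 -0.   0.9] w 85.4 g 0.0
stack [590.8  17.6 142.8  58.9  20.1] 334 184.3
orange [ 590.8 -201.    30.9   18.   170.3] 80 54.4
white [ 569.1 -322.2   32.2   18.6  171.4] 88 54.5
```

View pics/c13.png

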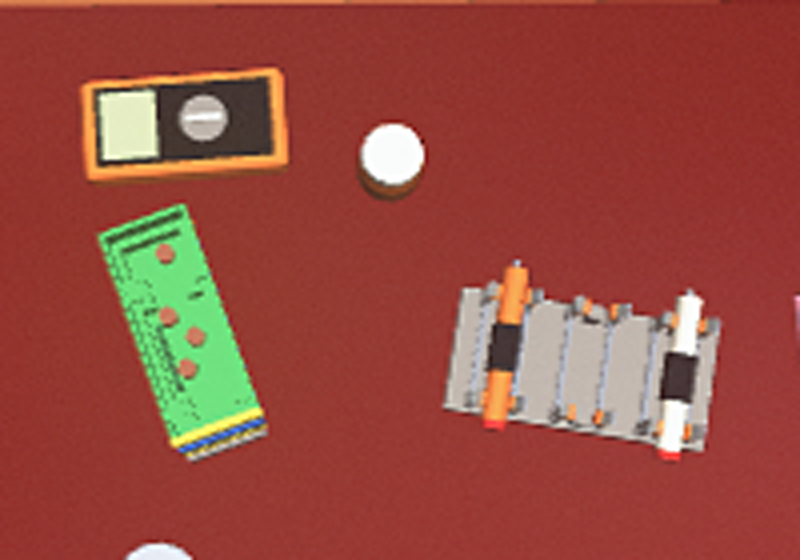

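The column is level at (185,330), 185 mm high. Both pens are home in the rack, at (505,345) and (680,375), with axes at about 44 mm.

```bash
python3 -c "
from bench import arm
print(arm.job_done())"
```

```text
the job is handed in; nothing more can be done
None
```

I handed the job in at about 39 s. The red, blue and green totes stand on the grey base with yellow ends alternating, and the orange and white pens are home in the rack. No black tote or yellow pen showed in the pictures. The hand-in returned no verdict.

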